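# Lock the hardener vials away for the night

## Task

Put the amber hardener vials that are still in the wooden bench rack away for the night, keeping them upright all the way: unlock the yellow steel box with its red-handled key, open the lid and seat every vial fully in a hole of its own in the black tray inside. Then close the lid, lock the box again and put the key back, fully home, in its wooden block, leaving the other things on the table where they are.

Things in the scene. Friction and masses are not known exactly. Their poses are not given: they have to be found in the camera images.
- lock_box: yellow steel box, fixed, 200 mm (x) by 226 mm (y), 100 mm high. Origin: centre of its underside; -x is its front, to the robot. The front 62 mm of its top is a fixed deck with the keyhole, top at 100 mm; behind it is the hinged lid over a compartment (x -38 to +96 mm, y +-109 mm, rim at 96 mm) holding a black tray with three vial holes
- keyhole (a point): centre of the keyhole, level with the deck's top; axes as lock_box. It goes straight down, 11 mm (x) by 25 mm (y) in a 6 mm deck, with a sloping steel collar 4 mm proud round it that guides the bit in. With the key fully home, key's origin lies at this point
- lock (a joint): rotor below the keyhole: 0 locked, grows to 1.4 rad (stop) as the key turns clockwise seen from above; the lid is free from about 1.1 rad. Stays where it is left; friction 0.06 N m. The key turns only when fully home, goes in and out only at 0, and is captive when turned; 0.1 rad of play between key and rotor
- lid (a joint): the lid's hinge: 0 closed, grows to 1.95 rad (stop) as it opens upward and back. Stays where it is left (0.4 N m of friction, lid 0.35 kg); about 0.02 rad of play when locked. A hook-shaped keeper stands 38 mm out of the middle of its underside at the front edge, 18 mm wide; lean the lid back past upright (1.7 rad or more) so that it leaves room for a gripper
- lid_hinge (a point): middle of the hinge line, along lock_box's y, at the rear of the box (lock_box x +96 mm, z 96.5 mm)
- lid_handle (a point): middle of the lid's handle, a round dark bar 10 mm thick and 100 mm long along lock_box's y, its axis 35 mm above the lid's top face, on two posts; when closed it lies 100 mm in front of the hinge line and 39 mm above it; it turns with the lid
- tray_hole_1 (a point): floor centre of a round hole in the black tray inside the box: 32.5 mm wide, 30 mm deep, chamfered, mouth 40 mm above the table. Three holes in a row along lock_box's y, 62 mm apart, the outer two 47 mm from the side walls. A seated vial's origin lies here
- tray_hole_2 (a point): floor centre of a round hole in the black tray inside the box: 32.5 mm wide, 30 mm deep, chamfered, mouth 40 mm above the table. Three holes in a row along lock_box's y, 62 mm apart, the outer two 47 mm from the side walls. A seated vial's origin lies here
- tray_hole_3 (a point): floor centre of a round hole in the black tray inside the box: 32.5 mm wide, 30 mm deep, chamfered, mouth 40 mm above the table. Three holes in a row along lock_box's y, 62 mm apart, the outer two 47 mm from the side walls. A seated vial's origin lies here
- key: double-bit key standing bit down, 86 mm tall, 0.1 kg. Origin: point on its axis level with the deck when home; z up. Bit 22 mm wide (y), 8 mm thick (x), 10 to 28 mm below the origin, tapered over the last 7 mm; 8 mm stem; 25 mm collar 3.8 mm above the origin; red bow 36 mm wide (y), 10 mm thick (x), 24 to 58 mm above the origin: grip its flat faces. Same after a half turn
- key_bow (a point): centre of the key's red bow, 41 mm above the key's origin; axes as the key
- key_block: light wooden block fixed to the table, 64 by 70 mm, 45 mm high, in which the key stands. Origin: centre of its underside
- block_slot (a point): where the key's origin rests in the block: 3.8 mm below the block's top, on the axis of its slot, which is 11 mm (x) by 25 mm (y) and 36 mm deep; axes as key_block
- vial_rack: loose wooden rack, 66 mm (x) by 190 mm (y), 38 mm high, 0.8 kg; three vial holes 32.5 mm wide and 30 mm deep at y = +60, 0 and -60 mm. Origin: centre of its underside
- vial_1: amber hardener vial with a ribbed white cap, 81 mm tall, 55 to 90 g; glass 30 mm in diameter and 50 mm tall, then a shoulder; cap 26 mm in diameter, 60 to 81 mm above the underside: take it there. Origin: centre of the underside, z up. Stands 30 mm deep in a hole. Absent (None) in some runs
- vial_2: amber hardener vial with a ribbed white cap, 81 mm tall, 55 to 90 g; glass 30 mm in diameter and 50 mm tall, then a shoulder; cap 26 mm in diameter, 60 to 81 mm above the underside: take it there. Origin: centre of the underside, z up. Stands 30 mm deep in a hole. Absent (None) in some runs
- vial_3: amber hardener vial with a ribbed white cap, 81 mm tall, 55 to 90 g; glass 30 mm in diameter and 50 mm tall, then a shoulder; cap 26 mm in diameter, 60 to 81 mm above the underside: take it there. Origin: centre of the underside, z up. Stands 30 mm deep in a hole. Absent (None) in some runs
- sanding_block: brown cork-faced sanding block, 55 by 90 mm, 30 mm high; leave it
- cast_pear_1: white plaster pear, 85 mm long; leave it
- scraper: steel scraper with a wooden grip, 65 by 100 mm, lying flat; leave it

How it is judged:
On the way, in this order (a step that is already met when the one before it is completed fails the run):
1. the key is fully home in the lock and turned clockwise until the bolt is free (value of joint lock above 1.15 rad and distance between key and keyhole below 0.006 m), for 0.2 s.
2. the lid stands open (value of joint lid above 1.2 rad), for 0.2 s.
3. every vial is seated in a hole of the tray ((distance between vial_1 and tray_hole_1 below 0.006 m or distance between vial_1 and tray_hole_2 below 0.006 m or distance between vial_1 and tray_hole_3 below 0.006 m) and (distance between vial_2 and tray_hole_1 below 0.006 m or distance between vial_2 and tray_hole_2 below 0.006 m or distance between vial_2 and tray_hole_3 below 0.006 m) and (distance between vial_3 and tray_hole_1 below 0.006 m or distance between vial_3 and tray_hole_2 below 0.006 m or distance between vial_3 and tray_hole_3 below 0.006 m)), for 0.2 s.
4. the lid is closed (value of joint lid below 0.05 rad), for 0.2 s.
5. the lock is turned back to locked with the lid closed (value of joint lock below 0.2 rad and value of joint lid below 0.05 rad), for 0.2 s.
At the end, for the whole second after the job is handed in: Lid closed (under 0.05 rad), lock turned back (under 0.2 rad), key upright in its block with its origin within 6 mm of block_slot and at rest, every vial that is present upright in the tray with its underside within 6 mm of a tray hole's floor point (all of step 3 and all of step 5 and distance between key and block_slot below 0.006 m and angle between key's own z axis and vertical below 0.1 rad and linear speed of key below 0.02 m/s and angle between each of vial_1, vial_2, vial_3's own z axis and vertical below 0.15 rad); the robot touches nothing.
It fails at once if a vial is tipped over (more than 0.7 rad from upright) (angle between any of vial_1, vial_2, vial_3's own z axis and vertical above 0.7 rad).
It fails at once if the sanding block, the plaster pear or the scraper is pushed away (more than 4 cm) (distance of any of sanding_block, cast_pear_1, scraper from where it was at the start of the episode above 0.04 m).
Of vial_1, vial_2, vial_3 only 2 to 3 are there at a start; the rules pass over those that are not, and their reading is None.
At some moment in a run one of vial_rack may be knocked a few centimetres aside while the robot is not near it.
It also fails if it takes over 210 s, if anything falls off the work surface, if the arm or the gripper's body presses on something with over 40 N, if the wrist force passes 120 N, or if a joint passes its speed limit or range.

## Robot

A 6-joint arm with a two-finger parallel gripper is mounted at the origin on a cart in front of the work surface, level with it; the furniture and walls round the work are solid. World frame = base frame: x ahead of the robot, y to its left, z up, the work surface at z = 0. Lengths are in m, angles in rad, forces in N, time in s.
With the tool pointing down it reaches from about 0.3 to 0.85 m from the base axis. Payload 4.2 kg.
Tool frame: the origin (TCP) lies between the finger pads; the fingertips stand 25 mm ahead of it and the grasp point (between the pads) lies 6 mm ahead of it; z points along the fingers, y is the line along which they close (so a half turn about z gives the same grasp; the last joint's range is limited). The gripper opens to 91 mm and grips with 3 to 60 N. Pads are 32 mm wide; open, the fingers measure 118 mm over their backs; the gripper's body (76 mm by 178 mm) begins 60 mm behind the grasp point.
Start: joints at [1.147, 0.32, 1.565, -0, 1.257, -0.02], TCP at [0.226, 0.529, 0.239] pointing down, gripper open.
Joint ranges: [-3.11, 3.11], [-0.84, 2.01], [0.21, 2.61], [-1.34, 4.49], [0.05, 2.63], [-2.56, 2.56]. Speed limits (rad/s): [2.57, 2.57, 3.14, 3.14, 3.14, 3.14].

## Interface

Orientations are given as a unit quaternion [w, x, y, z].
In Python, from cell import robot, capture, camera_params, masks_of gives the robot as it stands.
- The arm moves only by the tool carry_out, never from a script. Its argument "increments" is text: rows parted by semicolons, each of 7 numbers parted by spaces: the shift along the world's x, y, z scaled (see below), then the turn, a rotation vector about the world's x, y, z scaled (see below), then the opening, from -1 (shut) to 1 (fully open). A call has exactly 5 rows; each row shifts and turns the commanded pose from where the row before left it; what a row does not reach is not made up. The controller multiplies each number of a shift by 30 cm and each number of a turn by 90 degrees. A row lasts 1/10 s, in which the tool goes at most 50 mm and 8.59 degrees, less where a joint would pass 70% of its speed; a pose out of reach is approached as far as the arm can. A call with a number of a shift or a turn outside -1 to 1 is refused whole. A call with a gripper value outside its range is refused whole. The fingers move at their own pace and stop on an object; "force" is the grip in N (left out, the last holds). Time passes only in rows, so rows that do not move let the fingers close, or fill a call up. It gives the time, the measured TCP pose, the force, the opening and the grip force at its end, in the units of the state.
- robot.sense(): the state, without advancing time (a new reading comes with each control period).
- capture(name): name is "side" or "top"; returns the picture (384x512x3 uint8, red, green, blue); there is no depth.
- camera_params(name): a dict with "fovy" (degrees; the focal length in pixels is half the picture's height over the tangent of half this angle, whatever the lens; pixels are square), "cx", "cy" (the principal point, pixels), "R" (3x3) and "t" (3): a world point X has camera coordinates R X + t. Camera axes: x right, y down, z forward; pixel columns grow to the right and rows downward; lengths in m; the calibration is good to about 2 mm. A picture is of the moment at which its call begins. camera_params takes no time and is no camera call.
- robot.finish_job(): hands the job in; it is judged then, once.
Trained networks look in the newest picture that a camera, given by its name, has taken for a name from the list of things; names that differ only in an ending like _2 or _b are one class to them, and where a whole thing is asked for, a point or a joint stands for the part that bears it (a point fixed in the world has none). Each returns a list of dicts, best first, with "confidence" (0 to 1); they miss things now and then, are a little off and sometimes report something else, mostly with a low value. They report only what shows in the picture. A call takes as long as a camera call.
- masks_of(camera, target): "pixels" (384x512 bool, what is visible of it) and "extent" ([left, top, width, height] in pixels, round what is visible of it).
The state is a dict: "clock": time; "joint_pos": joint angles; "joint_velocities": joint speeds; "joint_torque": joint torques, N m; "ee_pos": TCP position; "orientation": TCP orientation; "wrist_force": force on the tool from outside, world axes, zero at the start; "wrist_torque": the same for the moment, N m; "gripper_width": finger opening in m; "grip_force": force on a finger pad.
Only numpy, scipy, OpenCV 4.12 (cv2) and the standard library are available. Lean on these libraries where they do the work, as an engineer would, in place of code of your own. Each camera call takes 0.05 s, during which the arm holds its last target. There are 200 camera calls.

## Working session

There is one attempt and no reset: what is moved stays moved. The work goes in short steps, Python scripts to look and compute and a tool call to move; the robot and the scene stay as the last step left them, time stands still between calls to the robot, and variables do not carry over. Pictures are saved under pics/ and viewed, at most 14 in all, crops included, and the job is handed in when it is done.

Besides the shell and the picture viewer there is one more tool, called after ">>>" as name(argument=value, ...) on one line, values as JSON. carry_out: Moves the arm, as the interface text tells. Its arguments: {"type":"object","properties":{"increments":{"type":"string"},"force":{"type":"number"}},"required":["increments"]}

```bash
ls; mkdir -p pics; python3 - <<'E'
from cell import *
import cv2,numpy as np
for n in ("side","top"):
    im=capture(n); cv2.imwrite(f"pics/{n}0.png",im[:,:,::-1])
    p=camera_params(n); print(n,p)
    for t in ("lock_box","key","key_block","vial_rack","vial_1","keyhole","lid_handle"):
        for m in masks_of(n,t)[:4]:
            ys,xs=np.nonzero(m["pixels"]); print(t,round(m["confidence"],2),m["extent"],xs.mean().round(1),ys.mean().round(1))
print(robot.sense())
E
```

```text
pics
side {'fovy': 54.84207194532139, 'cx': 249.68904250565467, 'cy': 188.6568807665012, 'R': array([[ 0.89550581, -0.44497622, -0.00809356],
       [-0.24662466, -0.48102497, -0.84130331],
       [ 0.37046676,  0.75538807, -0.54050277]]), 't': array([-0.4996226 ,  0.25410507,  0.97297109])}
lock_box 0.74 [195.7, 179.6, 97.1, 82.7] 244.4 218.7
key 0.43 [187.0, 163.5, 5.9, 15.8] 189.2 171.1
key_block 0.72 [196.6, 180.6, 98.2, 82.6] 244.5 218.6
key_block 0.59 [179.2, 172.5, 22.7, 20.9] 190.4 182.9
key_block 0.55 [217.3, 175.8, 78.7, 53.5] 253.5 202.8
vial_rack 0.89 [258.8, 269.7, 56.4, 78.5] 284.9 311.3
vial_1 0.86 [280.7, 283.4, 10.7, 18.0] 284.4 291.6
vial_1 0.59 [269.0, 262.3, 13.9, 24.1] 275.4 273.9
vial_1 0.52 [287.6, 299.7, 10.5, 26.7] 294.1 311.2
keyhole 0.57 [195.6, 179.6, 99.8, 80.4] 244.4 218.5
lid_handle 0.69 [214.2, 179.5, 78.7, 49.0] 253.6 203.2
top {'fovy': 52.71050889003843, 'cx': 252.14973450221217, 'cy': 190.8508733885084, 'R': array([[-0.01722091, -0.99983519,  0.00574694],
       [-0.99733356,  0.01676958, -0.07102503],
       [ 0.07091696, -0.00695474, -0.99745798]]
[... 636 characters left out ...]
t_pos': array([ 1.14698991e+00,  3.19574121e-01,  1.56446644e+00, -1.41039836e-05,
        1.25737359e+00, -2.00044448e-02]), 'joint_velocities': array([ 0.00019481, -0.0008026 , -0.00013998, -0.00127012, -0.00021462,
       -0.00180746]), 'joint_torque': array([-9.75589464e-04, -4.12291610e+01, -2.32223547e+01,  7.28613418e-02,
        3.73013935e-02,  1.79382504e-06]), 'ee_pos': array([0.22594721, 0.52878415, 0.23900388]), 'orientation': array([2.61878269e-05, 2.00529933e-01, 9.79687572e-01, 8.55884695e-05]), 'wrist_force': array([-0.07100162,  0.22181302, -0.83692231]), 'wrist_torque': array([ 0.07953389, -0.03261065, -0.00103061]), 'grip_force': 0.0, 'gripper_width': 0.09154781859070091}
```

```bash
python3 - <<'E'
import cv2
a=cv2.imread("pics/top0.png")[150:270,150:410]; cv2.imwrite("pics/t0c.png",cv2.resize(a,None,fx=3,fy=3,interpolation=cv2.INTER_CUBIC))
a=cv2.imread("pics/side0.png")[140:360,150:340]; cv2.imwrite("pics/s0c.png",cv2.resize(a,None,fx=2.7,fy=2.7,interpolation=cv2.INTER_CUBIC))
E
```

```text
(no output)
```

View pics/t0c.png

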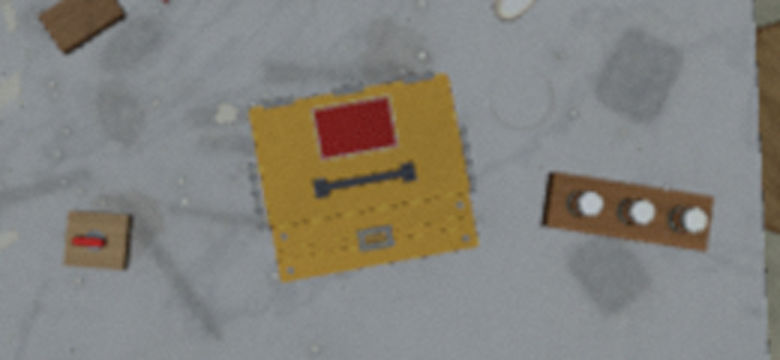

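View pics/s0c.png

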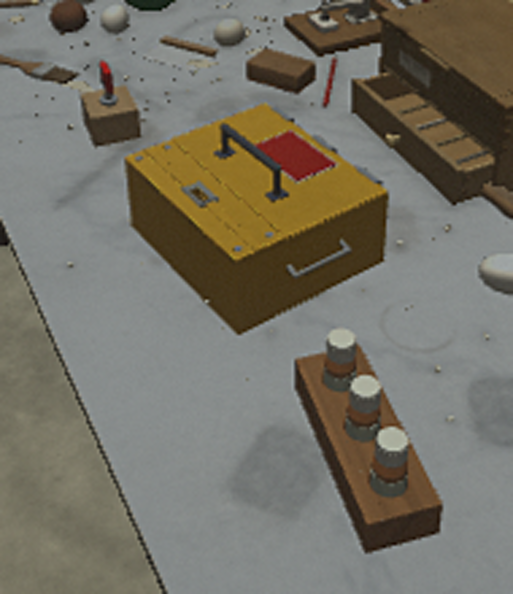

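View pics/top0.png

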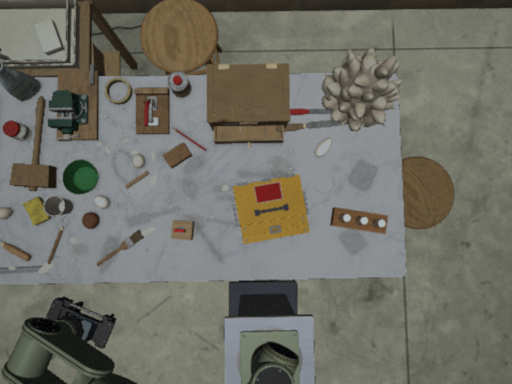

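```bash
cat > h.py <<'E'
import numpy as np
from cell import *
from scipy.optimize import least_squares
P={n:camera_params(n) for n in ("side","top")}
def proj(n,X):
    p=P[n]; c=np.atleast_2d(X)@p["R"].T+p["t"]; f=192/np.tan(np.radians(p["fovy"]/2))
    return c[:,:2]/c[:,2:]*f+[p["cx"],p["cy"]]
def c2p(n,uv):  # first-crop pixels to picture
    uv=np.asarray(uv,float); s,o=((3,(150,150)) if n=="top" else (2.7,(150,140)))
    return (uv+.5)/s-.5+o
def tri(obs):   # obs: list of (cam,uv)
    r=least_squares(lambda X:np.concatenate([(proj(n,X)-uv).ravel() for n,uv in obs]),[.5,0,.1]); return r.x,np.abs(r.fun).max()
def fitpose(obs,x0):  # obs: (cam, local xyz, uv) -> x,y,yaw
    def W(q,L): c,s=np.cos(q[2]),np.sin(q[2]); return np.array([q[0]+c*L[0]-s*L[1],q[1]+s*L[0]+c*L[1],L[2]])
    fun=lambda q:np.concatenate([(proj(n,W(q,L))-uv).ravel() for n,L,uv in obs])
    r=least_squares(fun,x0,loss="soft_l1"); return r.x,fun(r.x).reshape(-1,2)
def onz(n,uv,z):
    p=P[n]; f=192/np.tan(np.radians(p["fovy"]/2)); d=p["R"].T@np.array([(uv[0]-p["cx"])/f,(uv[1]-p["cy"])/f,1]); o=-p["R"].T@p["t"]
    return o+d*(z-o[2])/d[2]
E
python3 - <<'E'
from h import *
np.set_printoptions(precision=4,suppress=True)
T=lambda L,u:("top",L,c2p("top",u)); S=lambda L,u:("side",L,c2p("side",u))
a,b,h=.1,.113,.1
box=[T((-a,b,h),(281,282)),T((-a,-b,h),(478,245)),T((a,-b,h),(446,74)),T((a,b,h),(251,108)),
S((-a,b,h),(126,157)),S((a,b,h),(265,104)),S((a,-b,h),(386,192)),S((-a,-b,h),(239,259)),S((-a,-b,0),(240,332)),S((a,-b,0),(383,259))]
hd=[T((-.004,0,.1355),(365,180)),S((-.004,0,.1355),(250,158))]
for nm,o in(("box",box),("box+h",box+hd)):
    q,r=fitpose(o,[.5,0,.1]); print(nm,q); 
print(r)
a,b,h=.033,.095,.038
rack=[T((a,b,h),(553,174)),T((a,-b,h),(713,195)),T((-a,-b,h),(707,250)),T((-a,b,h),(547,226)),S((-a,b,h),(295,362)),S((a,b,h),(360,348)),S((a,-b,h),(440,503)),S((-a,-b,h),(364,523)),S((-a,-b,0),(367,551)),S((a,-b,0),(441,533))]
q,r=fitpose(rack,[.5,-.3,-.1]); print("rack",q);print(r)
for i,(t,s) in enumerate([((591,204),(341,337)),((642,212),(365,384)),((695,219),(393,436))]):
    print("cap",tri([("top",c2p("top",t)),("side",c2p("side",s))]), onz("top",c2p("top",t),.089),onz("side",c2p("side",s),.089))
a,b,h=.032,.035,.045
blk=[T((a,b,h),(68,211)),T((a,-b,h),(130,213)),T((-a,-b,h),(126,267)),T((-a,b,h),(64,265)),S((a,b,h),(82,97)),S((a,b,h),(82,97)),S((a,-b,h),(138,105)),S((-a,-b,h),(92,115)),S((-a,-b,0),(96,145)),S((a,-b,0),(140,138))]
blk=[o for i,o in enumerate(blk) if i not in(4,5)]
q,r=fitpose(blk,[.45,.25,-.05]); print("blk",q);print(r)
print("bow",tri([("top",c2p("top",(88,241))),("side",c2p("side",(105,79)))]),onz("top",c2p("top",(72,242)),.09),onz("top",c2p("top",(105,241)),.09))
k=[("top",c2p("top",(375,237))),("side",c2p("side",(201,195)))]
print("kh",tri(k),onz(*k[0],.104),onz(*k[1],.104))
print("cab",tri([("top",np.array([207,122])),("side",np.array([293.7,155.5]))]),onz("top",(213,143),.05))
E
```

```text
box [ 0.5335 -0.01    0.1671]
box+h [ 0.5334 -0.01    0.1672]
[[ 0.2663  0.6941]
 [ 0.8178  0.5662]
 [ 0.0699 -0.685 ]
 [-0.4899  0.1247]
 [-0.5856 -0.5226]
 [ 0.6908 -0.9477]
 [ 1.1912 -1.6427]
 [-0.8836 -0.064 ]
 [-0.3202  0.4855]
 [ 0.4636 -0.0009]
 [ 0.6779  0.0255]
 [-0.0354 -4.5615]]
rack [ 0.488  -0.3269 -0.1702]
[[ 0.9553 -0.5065]
 [ 0.8688  0.7051]
 [ 0.479   0.9476]
 [ 0.3842  0.6944]
 [-0.0746 -1.6744]
 [-0.1966 -1.9002]
 [ 1.0675 -0.3002]
 [ 1.2853 -0.1096]
 [-0.589   0.2949]
 [-0.7363 -0.6516]]
cap (array([ 0.4986, -0.2666,  0.0868]), np.float64(0.1191849984173814)) [ 0.499  -0.2663  0.089 ] [ 0.4972 -0.2685  0.089 ]
cap (array([ 0.489 , -0.3246,  0.086 ]), np.float64(0.005690566857651902)) [ 0.489  -0.3237  0.089 ] [ 0.4874 -0.327   0.089 ]
cap (array([ 0.4798, -0.3841,  0.087 ]), np.float64(0.06868418343535154)) [ 0.4801 -0.3835  0.089 ] [ 0.4787 -0.3854  0.089 ]
blk [ 0.4669  0.3011 -0.0866]
[[ 0.1461 -0.154 ]
 [-0.5574  0.5704]
 [-0.6985  0.9371]
 [-0.0625  0.2088]
 [ 0.7382  0.9799]
 [ 0.2598  0.8258]
 [ 0.0746  0.3011]
 [ 0.9609 -0.744 ]]
bow (array([0.4657, 0.3053, 0.0755]), np.float64(0.3964988561561711)) [0.4665 0.3203 0.09  ] [0.4669 0.2832 0.09  ]
kh (array([ 0.4659, -0.0203,  0.0966]), np.float64(0.1202343835497004)) [ 0.4665 -0.02    0.104 ] [ 0.462  -0.0296  0.104 ]
cab (array([0.8399, 0.2033, 0.0871]), np.float64(1.068369810386514)) [0.7705 0.1883 0.05  ]
```

>>> carry_out(increments="0.0803 -0.0758 0 0 0 -0.0796 0.2; 0.0803 -0.0758 0 0 0 -0.0796 0.2; 0.0803 -0.0758 0 0 0 -0.0796 0.2; 0.0803 -0.0758 0 0 0 -0.0796 0.2; 0.0803 -0.0758 0 0 0 -0.0796 0.2")

```text
clock: 1.3
ee_pos: [0.3472, 0.4141, 0.2391]
orientation: [0.0, 0.494, 0.869, 0.0]
wrist_force: [0.3, 0.1, 0.5]
gripper_width: 0.0556
grip_force: 0.0
```

>>> carry_out(increments="0.0803 -0.0758 0 0 0 -0.0796 0; 0.0803 -0.0758 0 0 0 -0.0796 0; 0.0803 -0.0758 0 0 0 -0.0796 0; 0.0803 -0.0758 0 0 0 -0.0796 0; 0.0803 -0.0758 0 0 0 -0.0796 0")

```text
clock: 1.8
ee_pos: [0.4677, 0.3003, 0.2391]
orientation: [0.0, 0.738, 0.675, 0.0]
wrist_force: [0.5, 0.0, 1.0]
gripper_width: 0.0456
grip_force: 0.0
```

>>> carry_out(increments="0 0 -0.08 0 0 0 0; 0 0 -0.08 0 0 0 0; 0 0 -0.04 0 0 0 0; 0 0 0 0 0 0 0; 0 0 0 0 0 0 0")

```text
clock: 2.3
ee_pos: [0.4671, 0.3018, 0.1796]
orientation: [0.0, 0.736, 0.677, 0.001]
wrist_force: [-0.3, -0.1, 0.4]
gripper_width: 0.0458
grip_force: 0.0
```

>>> carry_out(increments="0 0 -0.08 0 0 0 0; 0 0 -0.08 0 0 0 0; 0 0 -0.08 0 0 0 0; 0 0 -0.065 0 0 0 0; 0 0 0 0 0 0 0")

```text
clock: 2.8
ee_pos: [0.466, 0.3012, 0.0864]
orientation: [-0.0, 0.736, 0.677, -0.001]
wrist_force: [-0.4, 0.5, -0.4]
gripper_width: 0.0454
grip_force: 0.0
```

>>> carry_out(increments="0 0 0 0 0 0 -0.5; 0 0 0 0 0 0 -0.6; 0 0 0 0 0 0 -0.7; 0 0 0 0 0 0 -0.8; 0 0 0 0 0 0 -0.8", force=5)

```text
clock: 3.3
ee_pos: [0.4667, 0.3015, 0.088]
orientation: [-0.0, 0.736, 0.677, 0.0]
wrist_force: [-2.1, 1.2, 2.6]
gripper_width: 0.01
grip_force: 5.0
```

>>> carry_out(increments="0 0 0 0 0 0 -1; 0 0 0 0 0 0 -1; 0 0 0 0 0 0 -1; 0 0 0 0 0 0 -1; 0 0 0 0 0 0 -1", force=5)

```text
clock: 3.8
ee_pos: [0.4664, 0.3015, 0.0879]
orientation: [-0.0, 0.736, 0.677, -0.0]
wrist_force: [-4.1, -0.4, 6.0]
gripper_width: 0.01
grip_force: 5.0
```

```bash
python3 - <<'E'
from h import *
import cv2
print(robot.sense()["ee_pos"],robot.sense()["wrist_torque"])
o=[]
for n,(u,v) in (("side",(190,170)),("top",(180,229))):
    im=capture(n)[v-35:v+35,u-45:u+45,::-1]; o.append(cv2.resize(im,None,fx=4.4,fy=4.4,interpolation=cv2.INTER_CUBIC))
cv2.imwrite("pics/grip.png",np.hstack(o))
E
```

```text
[0.46636937 0.30151044 0.08791562] [ 0.07333684  0.80076252 -0.03481716]
```

View pics/grip.png

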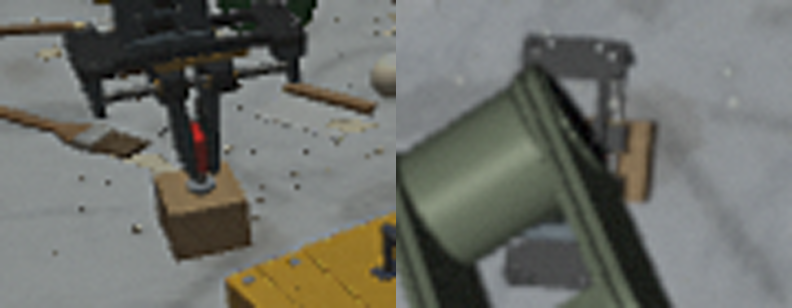

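>>> carry_out(increments="0 0 0 0 0 0 -1; 0 0 0 0 0 0 -1; 0 0 0.02 0 0 0 -1; 0 0 0.02 0 0 0 -1; 0 0 0.02 0 0 0 -1", force=30)

```text
clock: 4.4
ee_pos: [0.4662, 0.301, 0.1054]
orientation: [-0.0, 0.736, 0.677, -0.001]
wrist_force: [-2.7, -0.6, -2.2]
gripper_width: 0.0099
grip_force: 30.0
```

>>> carry_out(increments="0 0 0.03 0 0 0 -1; 0 0 0.04 0 0 0 -1; 0 0 0.08 0 0 0 -1; 0 0 0.1 0 0 0 -1; 0 0 0.1 0 0 0 -1")

```text
clock: 4.9
ee_pos: [0.4676, 0.3014, 0.2128]
orientation: [0.001, 0.736, 0.677, 0.001]
wrist_force: [0.0, 0.7, -0.9]
gripper_width: 0.0097
grip_force: 30.0
```

```bash
python3 - <<'E'
from h import *
import cv2
s=robot.sense();print(s["ee_pos"],s["wrist_torque"],s["wrist_force"],s["joint_pos"])
u,v=proj("side",s["ee_pos"])[0].astype(int);print(u,v)
im=capture("side")[v-35:v+35,u-45:u+45,::-1]; cv2.imwrite("pics/lift.png",cv2.resize(im,None,fx=6,fy=6,interpolation=cv2.INTER_CUBIC))
E
```

```text
[0.46756642 0.30144651 0.21278138] [-0.00626957  0.03907986 -0.04164707] [ 0.03456783  0.74749821 -0.92566716] [ 5.52368213e-01  3.07054614e-01  1.65143451e+00 -7.57502566e-04
  1.18051386e+00  6.35923569e-01]
185 134
```

View pics/lift.png

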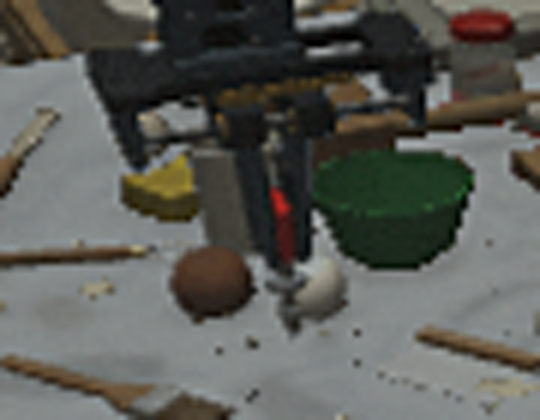

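```bash
python3 - <<'E'
from h import *
e=robot.sense()["ee_pos"]
for dz in (.011,-.007-.041+.0038,-.047-.028,-.047-.019): 
    print(dz,((proj("side",e+[0,0,dz])[0]-[185-45,134-35])+.5)*6-.5)
E
```

```text
0.011 [278.54764752 184.81351245]
-0.0442 [288.2153121  273.53941668]
-0.075 [293.41647609 321.27359019]
-0.066 [291.91049933 307.45234629]
```

>>> carry_out(increments="-0.0006 -0.1 0 0 0 0.0159 -1; -0.0006 -0.12 0 0 0 0.0159 -1; -0.0006 -0.12 0 0 0 0.0159 -1; -0.0006 -0.12 0 0 0 0.0159 -1; -0.0006 -0.12 0 0 0 0.0159 -1")

```text
clock: 5.45
ee_pos: [0.4666, 0.126, 0.2117]
orientation: [0.001, 0.692, 0.722, 0.001]
wrist_force: [0.7, -0.5, -1.0]
gripper_width: 0.0097
grip_force: 30.0
```

>>> carry_out(increments="-0.0006 -0.12 0 0 0 0.0159 -1; -0.0006 -0.12 0 0 0 0.0159 -1; -0.0006 -0.12 0 0 0 0.0159 -1; -0.0006 -0.085 0 0 0 0.0159 -1; -0.0006 -0.05 0 0 0 0.0159 -1")

```text
clock: 5.95
ee_pos: [0.4657, -0.0234, 0.2117]
orientation: [0.002, 0.646, 0.763, 0.001]
wrist_force: [1.1, 0.7, -1.1]
gripper_width: 0.0098
grip_force: 30.0
```

>>> carry_out(increments="0 0 -0.03 0 0 0 -1; 0 0 -0.03 0 0 0 -1; 0 0 0 0 0 0 -1; 0 0 0 0 0 0 -1; 0 0 0 0 0 0 -1")

```text
clock: 6.45
ee_pos: [0.4653, -0.0205, 0.1926]
orientation: [0.0, 0.645, 0.764, 0.0]
wrist_force: [0.2, 0.7, -1.2]
gripper_width: 0.0097
grip_force: 30.0
```

```bash
python3 - <<'E'
from h import *
import cv2
s=robot.sense();e=s["ee_pos"];print(e,s["orientation"],s["wrist_torque"],s["wrist_force"])
u,v=proj("side",e-[0,0,.05])[0].astype(int);print(u,v)
im=capture("side")[v-35:v+35,u-45:u+45,::-1]; cv2.imwrite("pics/over.png",cv2.resize(im,None,fx=7,fy=7,interpolation=cv2.INTER_CUBIC))
for p in ([*e[:2],e[2]-.075],[.4657,-.021,.104]): print(((proj("side",p)[0]-[u-45,v-35])+.5)*7-.5)
E
```

```text
[ 0.46528114 -0.02048687  0.1926144 ] [1.92082730e-04 6.45474769e-01 7.63781550e-01 1.71392303e-04] [-0.06772151  0.00216623 -0.00043732] [ 0.2464147   0.66172813 -1.1516153 ]
223 198
[323.10936214 304.70362481]
[326.03788261 331.88115664]
```

View pics/over.png

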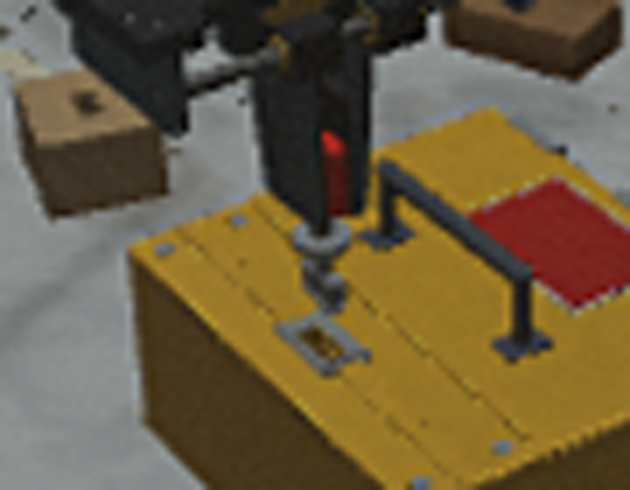

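>>> carry_out(increments="0 -0.004 -0.02 0 0 0 -1; 0 0 -0.02 0 0 0 -1; 0 0 -0.01 0 0 0 -1; 0 0 -0.01 0 0 0 -1; 0 0 0 0 0 0 -1")

```text
clock: 7.0
ee_pos: [0.4647, -0.0224, 0.174]
orientation: [-0.0, 0.646, 0.763, -0.0]
wrist_force: [-0.1, -0.3, -1.2]
gripper_width: 0.0101
grip_force: 30.0
```

>>> carry_out(increments="0 0 -0.01 0 0 0 -1; 0 0 -0.01 0 0 0 -1; 0 0 0 0 0 0 -1; 0 0 0 0 0 0 -1; 0 0 0 0 0 0 -1")

```text
clock: 7.5
ee_pos: [0.4647, -0.0223, 0.1683]
orientation: [-0.0, 0.646, 0.763, -0.0]
wrist_force: [-0.9, 0.4, -1.7]
gripper_width: 0.0099
grip_force: 30.0
```

>>> carry_out(increments="0 0 -0.01 0 0 0 -1; 0 0 -0.01 0 0 0 -1; 0 0 -0.01 0 0 0 -1; 0 0 0 0 0 0 -1; 0 0 0 0 0 0 -1")

```text
clock: 8.0
ee_pos: [0.4645, -0.0222, 0.1589]
orientation: [-0.001, 0.646, 0.763, -0.0]
wrist_force: [-2.8, 1.1, -2.8]
gripper_width: 0.0099
grip_force: 30.0
```

>>> carry_out(increments="0 0 -0.01 0 0 0 -1; 0 0 -0.01 0 0 0 -1; 0 0 -0.01 0 0 0 -1; 0 0 0 0 0 0 -1; 0 0 0 0 0 0 -1")

```text
clock: 8.5
ee_pos: [0.4643, -0.0225, 0.1498]
orientation: [-0.001, 0.646, 0.763, -0.001]
wrist_force: [-3.9, 0.4, -3.8]
gripper_width: 0.0097
grip_force: 30.0
```

>>> carry_out(increments="-0.003 0 -0.007 0 0 0 -1; 0 0 -0.003 0 0 0 -1; 0 0 0 0 0 0 -1; 0 0 0 0 0 0 -1; 0 0 0 0 0 0 -1")

```text
clock: 9.0
ee_pos: [0.4642, -0.0225, 0.1475]
orientation: [0.0, 0.646, 0.763, -0.0]
wrist_force: [-3.3, -1.9, -0.4]
gripper_width: 0.01
grip_force: 30.0
```

>>> carry_out(increments="0 0 -0.006 0 0 0 -1; 0 0 -0.004 0 0 0 -1; 0 0 0 0 0 0 -1; 0 0 0 0 0 0 -1; 0 0 0 0 0 0 -1")

```text
clock: 9.5
ee_pos: [0.4642, -0.0224, 0.1461]
orientation: [0.0, 0.646, 0.763, 0.0]
wrist_force: [-7.2, -2.2, 11.3]
gripper_width: 0.0101
grip_force: 30.0
```

>>> carry_out(increments="0 0 0.002 0 0 -0.04 -1; 0 0 0 0 0 -0.08 -1; 0 0 0 0 0 -0.08 -1; 0 0 0 0 0 -0.08 -1; 0 0 0 0 0 -0.08 -1", force=40)

```text
clock: 10.0
ee_pos: [0.4638, -0.0221, 0.1461]
orientation: [-0.0, 0.834, 0.551, -0.0]
wrist_force: [-7.2, -1.3, 8.6]
gripper_width: 0.0098
grip_force: 40.0
```

>>> carry_out(increments="0 0 0 0 0 -0.08 -1; 0 0 0 0 0 -0.08 -1; 0 0 0 0 0 -0.08 -1; 0 0 0 0 0 -0.08 -1; 0 0 0 0 0 -0.08 -1")

```text
clock: 10.5
ee_pos: [0.4642, -0.0226, 0.1462]
orientation: [0.0, 0.964, 0.266, 0.0]
wrist_force: [-5.4, -1.8, 7.7]
gripper_width: 0.01
grip_force: 40.0
```

>>> carry_out(increments="0 0 0 0 0 -0.08 -1; 0 0 0 0 0 -0.08 -1; 0 0 0 0 0 0 -1; 0 0 0 0 0 0 -1; 0 0 0 0 0 0 -1")

```text
clock: 11.0
ee_pos: [0.4648, -0.0225, 0.1462]
orientation: [0.0, 0.989, 0.146, 0.001]
wrist_force: [-5.4, -2.0, 7.2]
gripper_width: 0.0096
grip_force: 40.0
```

```bash
python3 - <<'E'
from h import *
s=robot.sense();print(s["ee_pos"],s["wrist_torque"],s["wrist_force"],s["joint_pos"])
E
```

```text
[ 0.46475013 -0.02250111  0.14621974] [-0.43198984  1.2969841   0.04119122] [-5.42750496 -2.01504491  7.23960143] [-7.28572991e-02  2.33407635e-01  1.94626116e+00 -4.35896708e-04
  9.59909281e-01  1.20588830e+00]
```

>>> carry_out(increments="0 0 0 0 0 0 -0.3; 0 0 0 0 0 0 -0.3; 0 0 0 0 0 0 -0.3; 0 0 0.02 0 0 0 -0.3; 0 0 0.04 0 0 0 -0.3", force=10)

```text
clock: 11.5
ee_pos: [0.464, -0.0222, 0.1629]
orientation: [-0.0, 0.989, 0.146, -0.001]
wrist_force: [1.0, 0.3, -0.7]
gripper_width: 0.0321
grip_force: 0.0
```

>>> carry_out(increments="0 0 0.06 0 0 0 -0.3; 0 0 0.08 0 0 0 -0.3; 0 0 0.04 0 0 0.09 -0.3; 0 0 0 0 0 0.09 -0.3; 0 0 0 0 0 0.09 -0.3")

```text
clock: 12.0
ee_pos: [0.4648, -0.0223, 0.2182]
orientation: [0.001, 0.936, 0.353, 0.001]
wrist_force: [-0.4, -0.5, -0.2]
gripper_width: 0.032
grip_force: 0.0
```

>>> carry_out(increments="0.04 0.007 0 0 0 0.09 -0.3; 0.04 0.007 0 0 0 0.09 -0.3; 0.04 0.007 0 0 0 0.09 -0.3; 0.04 0.007 0 0 0 0.09 -0.3; 0.04 0.007 0 0 0 0.09 -0.3")

```text
clock: 12.5
ee_pos: [0.525, -0.0117, 0.2175]
orientation: [0.0, 0.755, 0.655, 0.001]
wrist_force: [-0.6, 0.2, -0.2]
gripper_width: 0.0321
grip_force: 0.0
```

>>> carry_out(increments="0.014 0.002 0 0 0 0.09 -0.3; 0 0 0 0 0 0.09 -0.3; 0 0 0 0 0 0.02 -0.3; 0 0 0 0 0 0 -0.3; 0 0 0 0 0 0 -0.3")

```text
clock: 13.0
ee_pos: [0.5286, -0.0112, 0.2173]
orientation: [0.0, 0.646, 0.763, 0.0]
wrist_force: [0.2, -0.1, 0.4]
gripper_width: 0.0317
grip_force: 0.0
```

```bash
python3 - <<'E'
from h import *
import cv2
s=robot.sense();e=s["ee_pos"];print(e,s["orientation"],s["wrist_force"])
o=[]
for n in("side","top"):
    u,v=proj(n,[.5,-.01,.12])[0].astype(int);print(u,v)
    im=capture(n)[v-45:v+45,u-45:u+45,::-1]; o.append(cv2.resize(im,None,fx=4.4,fy=4.4,interpolation=cv2.INTER_CUBIC))
cv2.imwrite("pics/hand.png",np.hstack(o))
E
```

```text
[ 0.52855175 -0.01118597  0.21731841] [2.55687929e-04 6.46216058e-01 7.63154416e-01 2.78666074e-04] [ 0.19103976 -0.14455743  0.3960816 ]
233 200
271 218
```

View pics/hand.png

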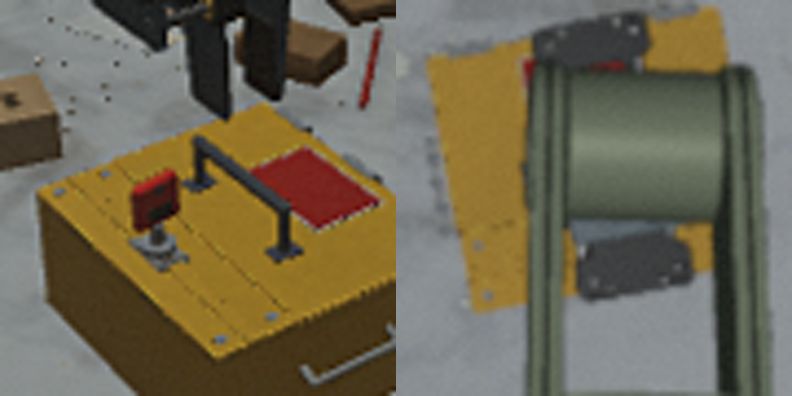

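>>> carry_out(increments="0.001 -0.001 -0.08 0 0 0 -0.3; 0 0 -0.08 0 0 0 -0.3; 0 0 -0.06 0 0 0 -0.3; 0 0 -0.033 0 0 0 -0.3; 0 0 0 0 0 0 -0.3")

```text
clock: 13.6
ee_pos: [0.5279, -0.0115, 0.1401]
orientation: [-0.001, 0.646, 0.763, -0.001]
wrist_force: [-0.1, 0.7, -0.3]
gripper_width: 0.032
grip_force: 0.0
```

>>> carry_out(increments="0 0 0 0 0 0 -0.6; 0 0 0 0 0 0 -0.8; 0 0 0 0 0 0 -1; 0 0 0 0 0 0 -1; 0 0 0 0 0 0 -1", force=10)

```text
clock: 14.1
ee_pos: [0.528, -0.0117, 0.142]
orientation: [-0.0, 0.646, 0.763, -0.0]
wrist_force: [-4.6, -1.5, 5.1]
gripper_width: 0.0096
grip_force: 10.0
```

```bash
cat >> h.py <<'E'
def arc(th,hx,hz,bx,bz):  # hinge, closed bar (box x, z) -> bar at th
    dx,dz=bx-hx,bz-hz; c,s=np.cos(th),np.sin(th); return hx+c*dx+s*dz, hz-s*dx+c*dz
E
python3 - <<'E'
from h import *
c,s=np.cos(.167),np.sin(.167)
ths=np.concatenate([[0,.03,.1,.2],np.arange(.3,1.76,.1),[1.75]])
p=np.array([arc(t,0,0,-.1,.039) for t in ths])
for t,(dx,dz) in zip(ths[1:],np.diff(p,axis=0)): print(round(t,2),*np.round(np.array([dx*c,dx*s,dz])/.3,4))
print(robot.sense()["wrist_force"],robot.sense()["ee_pos"])
E
```

```text
0.03 0.004 0.0007 0.0099
0.1 0.0104 0.0018 0.0227
0.2 0.0176 0.003 0.031
0.3 0.0205 0.0035 0.0291
0.4 0.0233 0.0039 0.0268
0.5 0.0258 0.0044 0.0244
0.6 0.0281 0.0047 0.0216
0.7 0.0301 0.0051 0.0187
0.8 0.0318 0.0054 0.0155
0.9 0.0331 0.0056 0.0122
1.0 0.0342 0.0058 0.0088
1.1 0.0349 0.0059 0.0053
1.2 0.0352 0.0059 0.0017
1.3 0.0352 0.0059 -0.0018
1.4 0.0349 0.0059 -0.0054
1.5 0.0342 0.0058 -0.0089
1.6 0.0331 0.0056 -0.0123
1.7 0.0317 0.0054 -0.0156
1.75 0.0153 0.0026 -0.009
[-4.6451125  -1.52331309  5.06936362] [ 0.52800562 -0.01172297  0.14195254]
```

>>> carry_out(increments="0 0 0 0 0 0 -1; 0.004 0.0007 0.0099 0 0 0 -1; 0.0104 0.0018 0.0227 0 0 0 -1; 0 0 0 0 0 0 -1; 0 0 0 0 0 0 -1", force=25)

```text
clock: 14.6
ee_pos: [0.5318, -0.0111, 0.1509]
orientation: [-0.001, 0.646, 0.763, -0.001]
wrist_force: [-4.3, -3.1, -2.0]
gripper_width: 0.009
grip_force: 25.0
```

>>> carry_out(increments="0.0088 0.0015 0.0155 0 0 0 -1; 0.0088 0.0015 0.0155 0 0 0 -1; 0.0102 0.0018 0.0146 0 0 0 -1; 0.0102 0.0018 0.0146 0 0 0 -1; 0 0 0 0 0 0 -1")

```text
clock: 15.1
ee_pos: [0.5423, -0.0094, 0.169]
orientation: [-0.002, 0.646, 0.764, -0.002]
wrist_force: [-7.2, -4.2, 0.7]
gripper_width: 0.0093
grip_force: 25.0
```

>>> carry_out(increments="0.0117 0.002 0.0134 0 0 0 -1; 0.0117 0.002 0.0134 0 0 0 -1; 0.0129 0.0022 0.0122 0 0 0 -1; 0.0129 0.0022 0.0122 0 0 0 -1; 0.014 0.0024 0.0108 0 0 0 -1")

```text
clock: 15.6
ee_pos: [0.5591, -0.0066, 0.1877]
orientation: [-0.003, 0.646, 0.764, -0.004]
wrist_force: [-13.1, -5.3, 5.8]
gripper_width: 0.0093
grip_force: 25.0
```

>>> carry_out(increments="0.014 0.0024 0.0108 0 0 0 -1; 0.015 0.0026 0.0093 0 0 0 -1; 0.015 0.0026 0.0093 0 0 0 -1; 0 0 0 0 0 0 -1; 0 0 0 0 0 0 -1")

```text
clock: 16.1
ee_pos: [0.5734, -0.0043, 0.1987]
orientation: [-0.002, 0.646, 0.763, -0.003]
wrist_force: [-13.8, -4.3, 11.9]
gripper_width: 0.0094
grip_force: 25.0
```

```bash
python3 - <<'E'
from h import *
import cv2
s=robot.sense();e=s["ee_pos"];print(e,s["orientation"],s["wrist_force"],s["wrist_torque"],s["joint_pos"])
o=[]
for n in("side","top"):
    u,v=proj(n,[.55,-.01,.15])[0].astype(int)
    im=capture(n)[v-50:v+50,u-50:u+50,::-1]; o.append(cv2.resize(im,None,fx=4,fy=4,interpolation=cv2.INTER_CUBIC))
cv2.imwrite("pics/lid1.png",np.hstack(o))
E
```

```text
[ 0.57341299 -0.00426924  0.19865737] [-0.00179851  0.64581711  0.76348454 -0.00289579] [-13.78558569  -4.32681785  11.91281177] [-0.95064735  2.54888125 -0.11895726] [-0.02627213  0.34814637  1.6271588  -0.00246085  1.17271783 -0.19191133]
```

View pics/lid1.png

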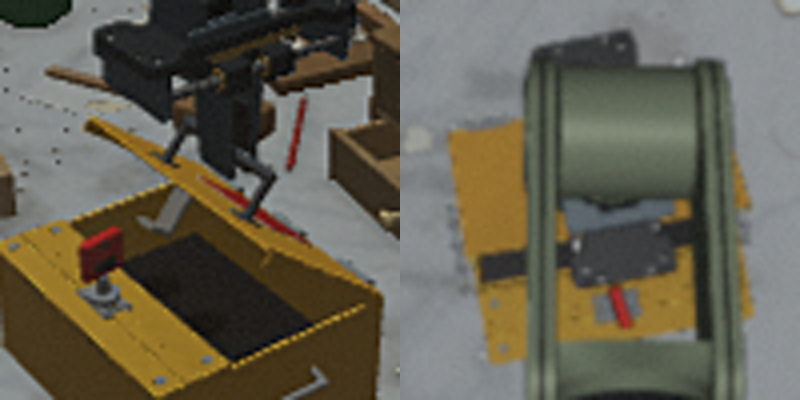

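>>> carry_out(increments="0.01 0.0015 0.012 0 0 0 -1; 0.013 0.0025 0.01 0 0 0 -1; 0.0165 0.0028 0.0061 0 0 0 -1; 0.0165 0.0028 0.0061 0 0 0 -1; 0.0171 0.0029 0.0044 0 0 0 -1")

```text
clock: 16.7
ee_pos: [0.5967, -0.0004, 0.2099]
orientation: [-0.001, 0.646, 0.763, -0.002]
wrist_force: [-9.0, -3.6, 5.8]
gripper_width: 0.0091
grip_force: 25.0
```

>>> carry_out(increments="0.0171 0.0029 0.0044 0 0 0 -1; 0.0174 0.003 0.0027 0 0 0 -1; 0.0174 0.003 0.0027 0 0 0 -1; 0 0 0 0 0 0 -1; 0 0 0 0 0 0 -1")

```text
clock: 17.2
ee_pos: [0.6144, 0.0024, 0.2131]
orientation: [0.001, 0.646, 0.763, -0.0]
wrist_force: [-3.9, -2.3, 5.1]
gripper_width: 0.0093
grip_force: 25.0
```

>>> carry_out(increments="0.0176 0.003 0.0012 0 0 0 -1; 0.0176 0.003 0.0008 0 0 0 -1; 0.0176 0.003 -0.0008 0 0 0 -1; 0.0176 0.003 -0.001 0 0 0 -1; 0.0175 0.003 -0.0027 0 0 0 -1")

```text
clock: 17.7
ee_pos: [0.6404, 0.0068, 0.2121]
orientation: [0.001, 0.646, 0.763, -0.001]
wrist_force: [-5.5, -3.2, 2.9]
gripper_width: 0.0097
grip_force: 25.0
```

>>> carry_out(increments="0.0175 0.003 -0.0027 0 0 0 -1; 0.0171 0.0029 -0.0045 0 0 0 -1; 0.0171 0.0029 -0.0045 0 0 0 -1; 0 0 0 0 0 0 -1; 0 0 0 0 0 0 -1")

```text
clock: 18.2
ee_pos: [0.6571, 0.0096, 0.2083]
orientation: [0.002, 0.646, 0.763, 0.001]
wrist_force: [-1.3, -4.5, 4.6]
gripper_width: 0.0093
grip_force: 25.0
```

>>> carry_out(increments="0.0165 0.0028 -0.0061 0 0 0 -1; 0.0165 0.0028 -0.0061 0 0 0 -1; 0.0158 0.0027 -0.0078 0 0 0 -1; 0 0 0 0 0 0 -1; 0 0 0 0 0 0 -1")

```text
clock: 18.7
ee_pos: [0.6719, 0.012, 0.2018]
orientation: [0.002, 0.646, 0.763, 0.001]
wrist_force: [0.7, -4.5, 3.6]
gripper_width: 0.0094
grip_force: 25.0
```

```bash
python3 - <<'E'
from h import *
import cv2
s=robot.sense();e=s["ee_pos"];print(e,s["orientation"],s["wrist_force"],s["wrist_torque"],s["joint_pos"])
o=[]
for n in("side","top"):
    u,v=proj(n,[.6,-.01,.15])[0].astype(int)
    im=capture(n)[v-50:v+50,u-50:u+50,::-1]; o.append(cv2.resize(im,None,fx=4,fy=4,interpolation=cv2.INTER_CUBIC))
cv2.imwrite("pics/lid2.png",np.hstack(o))
E
```

```text
[0.67189437 0.01198981 0.20176253] [0.00203336 0.64594788 0.76337835 0.00083666] [ 0.7172549  -4.46958013  3.60130604] [-0.98388087  0.06660343 -0.11998703] [ 1.35556894e-03  4.93511275e-01  1.38177944e+00 -1.42241256e-03
  1.26211872e+00 -1.64478734e-01]
```

View pics/lid2.png

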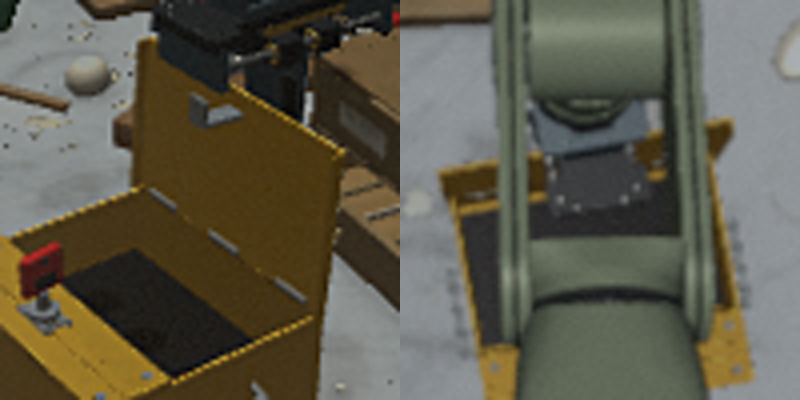

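>>> carry_out(increments="0.0157 0.0027 -0.008 0 0 0 -1; 0.0153 0.0026 -0.009 0 0 0 -1; 0.0148 0.0026 -0.0095 0 0 0 -1; 0 0 0 0 0 0 -1; 0 0 0 0 0 0 -1")

```text
clock: 19.3
ee_pos: [0.6854, 0.0142, 0.1933]
orientation: [0.002, 0.646, 0.763, 0.0]
wrist_force: [0.5, -6.3, 0.9]
gripper_width: 0.0095
grip_force: 25.0
```

>>> carry_out(increments="0 0 0 0 0 0 -0.65; 0 0 0 0 0 0 -0.65; 0 0 0 0 0 0 -0.65; 0.003 0 0.01 0 0 0 -0.65; 0 0 0.02 0 0 0 -0.65")

```text
clock: 19.8
ee_pos: [0.6851, 0.0155, 0.2015]
orientation: [-0.0, 0.646, 0.763, -0.0]
wrist_force: [-0.0, -0.2, -0.3]
gripper_width: 0.016
grip_force: 0.0
```

>>> carry_out(increments="0 0 0.03 0 0 0 -0.65; 0 0 0.06 0 0 0 -0.65; 0 0 0.08 0 0 0 -0.65; 0 0 0.1 0 0 0 -0.65; 0 0 0.1 0 0 0 -0.65")

```text
clock: 20.3
ee_pos: [0.6851, 0.0152, 0.3147]
orientation: [0.0, 0.646, 0.763, 0.0]
wrist_force: [-0.2, 1.1, 0.2]
gripper_width: 0.0159
grip_force: 0.0
```

>>> carry_out(increments="-0.063 -0.0464 0 0 0 -0.0867 -0.03; -0.063 -0.0464 0 0 0 -0.0867 -0.03; -0.063 -0.0464 0 0 0 -0.0867 -0.03; -0.063 -0.0464 0 0 0 -0.0867 -0.03; -0.063 -0.0464 0 0 0 -0.0867 -0.03")

```text
clock: 20.8
ee_pos: [0.59, -0.0549, 0.3138]
orientation: [0.0, 0.865, 0.502, 0.001]
wrist_force: [-0.4, -0.5, 0.2]
gripper_width: 0.0443
grip_force: 0.0
```

>>> carry_out(increments="-0.063 -0.0464 0 0 0 -0.0867 -0.03; -0.063 -0.0464 0 0 0 -0.0867 -0.03; -0.063 -0.0464 0 0 0 -0.0867 -0.03; -0.063 -0.0464 0 0 0 -0.0867 -0.03; -0.063 -0.0464 0 0 0 -0.0867 -0.03")

```text
clock: 21.3
ee_pos: [0.4955, -0.1245, 0.3138]
orientation: [0.0, 0.983, 0.184, 0.001]
wrist_force: [0.4, -0.9, -1.2]
gripper_width: 0.0448
grip_force: 0.0
```

>>> carry_out(increments="-0.063 -0.0464 0 0 0 -0.0867 -0.03; -0.063 -0.0464 0 0 0 -0.0867 -0.03; -0.063 -0.0464 0 0 0 -0.0867 -0.03; -0.063 -0.0464 0 0 0 -0.0867 -0.03; 0 0 0 0 0 0 -0.03")

```text
clock: 21.8
ee_pos: [0.419, -0.1807, 0.314]
orientation: [0.001, 0.996, -0.086, 0.001]
wrist_force: [-0.6, 0.2, -0.2]
gripper_width: 0.0442
grip_force: 0.0
```

```bash
python3 - <<'E'
from h import *
import cv2
s=robot.sense();e=s["ee_pos"];print(e,s["orientation"],s["joint_pos"])
im=capture("top"); cv2.imwrite("pics/top1.png",im[:,:,::-1])
cv2.imwrite("pics/t1c.png",cv2.resize(im[150:270,220:410,::-1],None,fx=4,fy=4,interpolation=cv2.INTER_CUBIC))
cv2.imwrite("pics/side1.png",capture("side")[:,:,::-1])
E
```

```text
[ 0.41895888 -0.18073189  0.31400875] [ 6.00841773e-04  9.96262628e-01 -8.63717672e-02  5.76517293e-04] [-4.31967378e-01  8.69242120e-02  1.67806142e+00 -7.54595660e-04
  1.37511521e+00  1.31193422e+00]
```

View pics/t1c.png

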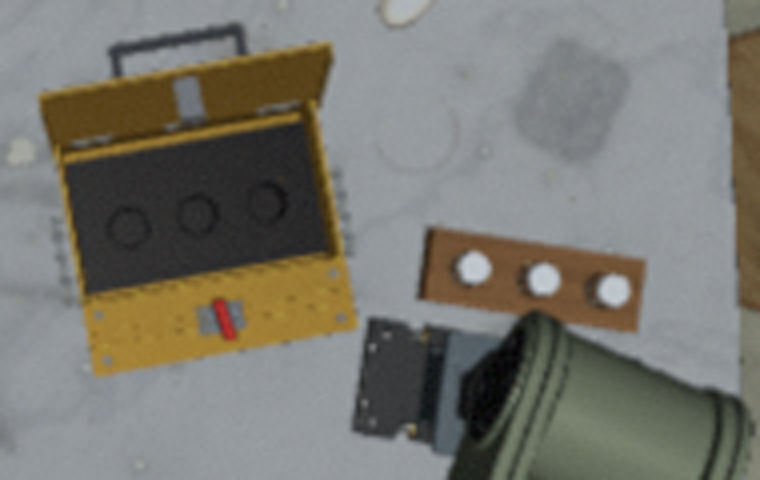

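```bash
python3 - <<'E'
from h import *
np.set_printoptions(precision=4,suppress=True)
f=lambda u:(np.array(u)+.5)/4-.5+[220,150]
for u in [(129,227),(198,214),(267,202)]: print("hole",onz("top",f(u),.04))
for u in [(473,267),(543,279),(614,290)]: print("cap",onz("top",f(u),.089))
c,s=np.cos(.167),np.sin(.167)
for y in(.062,0,-.062):
  for x in (.029,): print("model",.5325+c*x-s*y,-.011+s*x+c*y)
for y in(.06,0,-.06): print("rackmodel",.488-np.sin(-.17)*y,-.3269+np.cos(.17)*y)
E
```

```text
hole [0.5444 0.0546 0.04  ]
hole [ 0.5548 -0.0064  0.04  ]
hole [ 0.5643 -0.0675  0.04  ]
cap [ 0.5039 -0.2365  0.089 ]
cap [ 0.4927 -0.2957  0.089 ]
cap [ 0.4824 -0.3556  0.089 ]
model 0.5507906085153056 0.054957968738734146
model 0.5610965484639522 -0.006179479701439487
model 0.5714024884125988 -0.06731692814161312
rackmodel 0.49815094094401974 -0.2677649139854264
rackmodel 0.488 -0.3269
rackmodel 0.47784905905598024 -0.38603508601457365
```

```bash
python3 - <<'E'
from h import *
import cv2
from scipy.ndimage import map_coordinates as mc
th=np.linspace(0,2*np.pi,72,endpoint=False); c,s=np.cos(.167),np.sin(.167)
for n in("top","side"):
    g=cv2.imread(f"pics/{n}1.png",0).astype(float)
    best=[]
    for r in (.0155,.01625,.0175,.0185):
      for lx in np.arange(.012,.042,.001):
        for ly in np.arange(-.006,.0061,.001):
          v=0
          for k in(-.062,0,.062):
            X=.5325+c*lx-s*(ly+k); Y=-.011+s*lx+c*(ly+k)
            uv=proj(n,np.c_[X+r*np.cos(th),Y+r*np.sin(th),np.full(72,.04)])
            uo=proj(n,np.c_[X+(r+.005)*np.cos(th),Y+(r+.005)*np.sin(th),np.full(72,.04)])
            v+=(mc(g,uo.T[::-1],order=1)-mc(g,uv.T[::-1],order=1)).mean()
          best.append((v/3,r,lx,ly))
    best.sort(reverse=True); print(n); [print(np.round(b,4)) for b in best[:8]]
im=cv2.imread("pics/side1.png"); u,v=proj("side",[.56,-.006,.04])[0].astype(int)
a=im[v-35:v+25,u-45:u+45].astype(float)*3; cv2.imwrite("pics/s1c.png",cv2.resize(np.clip(a,0,255).astype(np.uint8),None,fx=7,fy=7,interpolation=cv2.INTER_CUBIC))
for p in ([.5444,.0546,.04],[.5548,-.0064,.04],[.5643,-.0675,.04],[.5611,-.0062,.04]): print((proj("side",p)[0]-[u-45,v-35]+.5)*7-.5)
E
```

```text
top
[9.0365e+00 1.7500e-02 2.2000e-02 2.0000e-03]
[8.7772e+00 1.7500e-02 2.1000e-02 2.0000e-03]
[8.7248e+00 1.7500e-02 2.2000e-02 1.0000e-03]
[8.6431e+00 1.7500e-02 2.3000e-02 2.0000e-03]
[8.559e+00 1.750e-02 2.200e-02 3.000e-03]
[8.4531e+00 1.7500e-02 2.1000e-02 1.0000e-03]
[8.3889e+00 1.7500e-02 2.3000e-02 1.0000e-03]
[8.3117e+00 1.7500e-02 2.1000e-02 3.0000e-03]
side
[1.35225e+01 1.62000e-02 2.30000e-02 3.00000e-03]
[1.3357e+01 1.6200e-02 2.3000e-02 4.0000e-03]
[1.3314e+01 1.6200e-02 2.3000e-02 2.0000e-03]
[1.31414e+01 1.62000e-02 2.30000e-02 5.00000e-03]
[1.31394e+01 1.62000e-02 2.30000e-02 1.00000e-03]
[1.30301e+01 1.62000e-02 2.30000e-02 6.00000e-03]
[1.30288e+01 1.55000e-02 2.20000e-02 3.00000e-03]
[1.29454e+01 1.55000e-02 2.20000e-02 4.00000e-03]
[229.15500683 193.58493281]
[308.21197184 258.56165097]
[391.53785333 329.21099024]
[320.67223192 254.4399313 ]
```

View pics/s1c.png

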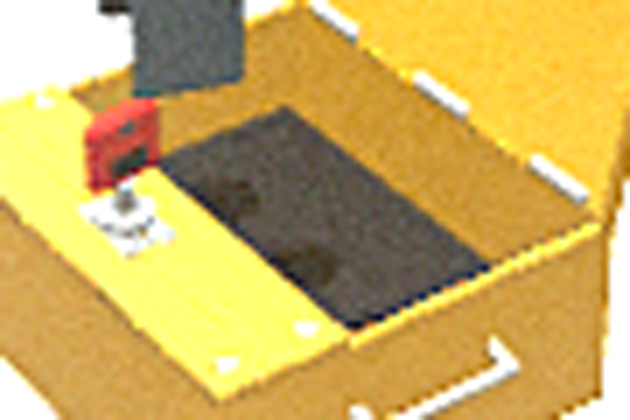

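>>> carry_out(increments="0.094 -0.0623 -0.05 0 0 0 -0.03; 0.094 -0.0623 -0.1 0 0 0 -0.03; 0.094 -0.0623 -0.1 0 0 0 -0.03; 0 0 -0.1 0 0 0 -0.03; 0 0 0 0 0 0 -0.03")

```text
clock: 22.4
ee_pos: [0.5042, -0.2343, 0.2032]
orientation: [-0.002, 0.996, -0.084, -0.005]
wrist_force: [-0.9, 0.7, -0.6]
gripper_width: 0.0445
grip_force: 0.0
```

>>> carry_out(increments="0 0 -0.1 0 0 0 -0.03; 0 0 -0.1 0 0 0 -0.03; 0 0 -0.1 0 0 0 -0.03; 0 0 -0.05 0 0 0 -0.03; 0 0 -0.05 0 0 0 -0.03")

```text
clock: 22.9
ee_pos: [0.5063, -0.2354, 0.0887]
orientation: [0.0, 0.996, -0.084, 0.001]
wrist_force: [-0.5, 0.3, -0.3]
gripper_width: 0.0441
grip_force: 0.0
```

>>> carry_out(increments="0 0 0 0 0 0 -0.2; 0 0 0 0 0 0 -0.4; 0 0 0 0 0 0 -0.5; 0 0 0 0 0 0 -1; 0 0 0 0 0 0 -1", force=5)

```text
clock: 23.4
ee_pos: [0.5059, -0.2365, 0.089]
orientation: [0.001, 0.996, -0.085, 0.001]
wrist_force: [0.1, -4.3, 1.4]
gripper_width: 0.0272
grip_force: 5.0
```

>>> carry_out(increments="0 0 0 0 0 0 -1; 0 0 0.02 0 0 0 -1; 0 0 0.04 0 0 0 -1; 0 0 0.06 0 0 0 -1; 0 0 0.1 0 0 0 -1", force=15)

```text
clock: 23.9
ee_pos: [0.5041, -0.2342, 0.1535]
orientation: [-0.002, 0.996, -0.085, -0.002]
wrist_force: [0.4, 0.3, -1.0]
gripper_width: 0.027
grip_force: 15.0
```

>>> carry_out(increments="0 0 0.1 0 0 0 -1; 0 0 0.1 0 0 0 -1; 0 0 0 0 0 0 -1; 0 0.06 0 0 0 0.02 -1; 0.0168 0.11 0 0 0 0.0271 -1")

```text
clock: 24.4
ee_pos: [0.5091, -0.1839, 0.2129]
orientation: [-0.001, 0.999, -0.048, -0.001]
wrist_force: [-0.8, -0.3, -0.8]
gripper_width: 0.0264
grip_force: 15.0
```

>>> carry_out(increments="0.0168 0.1214 0 0 0 0.0271 -1; 0.0168 0.1214 0 0 0 0.0271 -1; 0.0168 0.1214 0 0 0 0.0271 -1; 0.0168 0.1214 0 0 0 0.0271 -1; 0.0168 0.1214 0 0 0 0.0271 -1")

```text
clock: 24.9
ee_pos: [0.5338, 0.0003, 0.2124]
orientation: [-0.001, 0.998, 0.06, -0.002]
wrist_force: [-0.0, -0.2, -1.0]
gripper_width: 0.0268
grip_force: 15.0
```

>>> carry_out(increments="0.0168 0.1 0 0 0 0.0271 -1; 0.0168 0.06 0 0 0 0.0071 -1; 0 0.034 0 0 0 0 -1; 0 0 0 0 0 0 -1; 0 0 0 0 0 0 -1")

```text
clock: 25.4
ee_pos: [0.5446, 0.0554, 0.2132]
orientation: [0.0, 0.996, 0.086, -0.001]
wrist_force: [0.4, 0.3, -1.2]
gripper_width: 0.0268
grip_force: 15.0
```

>>> carry_out(increments="0.003 -0.002 -0.08 0 0 0 -1; 0 0 -0.1 0 0 0 -1; 0 0 -0.08 0 0 0 -1; 0 0 -0.03 0 0 0 -1; 0 0 0 0 0 0 -1")

```text
clock: 25.9
ee_pos: [0.5455, 0.054, 0.1257]
orientation: [0.0, 0.996, 0.085, -0.002]
wrist_force: [0.0, 0.1, -0.7]
gripper_width: 0.026
grip_force: 15.0
```

>>> carry_out(increments="0 0 -0.015 0 0 0 -1; 0 0 -0.015 0 0 0 -1; 0 0 -0.01 0 0 0 -1; 0 0 0 0 0 0 -1; 0 0 0 0 0 0 -1")

```text
clock: 26.4
ee_pos: [0.5481, 0.0549, 0.118]
orientation: [0.0, 0.996, 0.086, 0.003]
wrist_force: [-1.9, -0.4, 12.2]
gripper_width: 0.0267
grip_force: 15.0
```

```bash
python3 - <<'E'
from h import *
s=robot.sense();print(s["ee_pos"],s["wrist_torque"],s["wrist_force"],s["orientation"])
F=s["wrist_force"];t=s["wrist_torque"]
for z in(-.08,-.2): print("contact offset", -(t[1]-z*F[0])/F[2],(t[0]+z*F[1])/F[2])
import cv2
o=[]
for n in("side","top"):
    u,v=proj(n,[.55,.02,.09])[0].astype(int)
    im=np.clip(capture(n)[v-45:v+45,u-45:u+45,::-1]*1.7,0,255).astype(np.uint8); o.append(cv2.resize(im,None,fx=4.4,fy=4.4,interpolation=cv2.INTER_CUBIC))
cv2.imwrite("pics/ins.png",np.hstack(o))
E
```

```text
[0.54813555 0.0549229  0.11798832] [-0.27491898  0.53369079 -0.01627808] [-1.91707776 -0.42752648 12.1973071 ] [2.45761635e-04 9.96326386e-01 8.55902665e-02 2.82461287e-03]
contact offset -0.031181027208415583 -0.01973524617546382
contact offset -0.012320361536047632 -0.015529139235776184
```

View pics/ins.png

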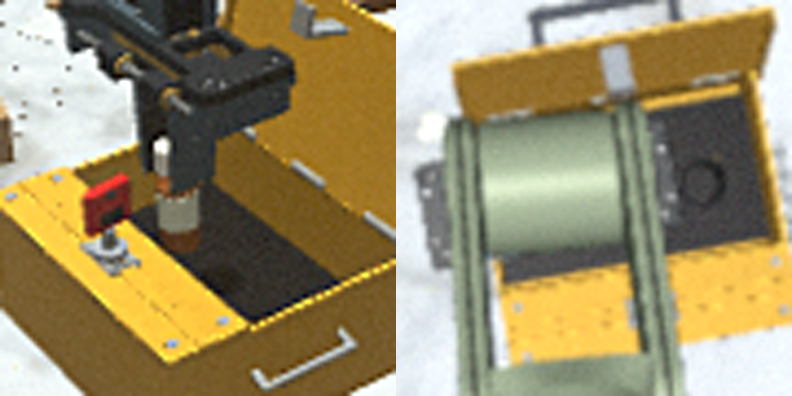

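>>> carry_out(increments="0 0 0.02 0 0 0 -1; 0.008 0.005 0 0 0 0 -1; 0 0 -0.01 0 0 0 -1; 0 0 -0.01 0 0 0 -1; 0 0 0 0 0 0 -1")

```text
clock: 27.0
ee_pos: [0.55, 0.0562, 0.1169]
orientation: [0.0, 0.996, 0.086, 0.002]
wrist_force: [-2.9, -0.8, 14.0]
gripper_width: 0.0266
grip_force: 15.0
```

>>> carry_out(increments="0 0 -0.005 0 0 0 -1; 0 0 -0.005 0 0 0 -1; 0 0 0 0 0 0 -1; 0 0 0 0 0 0 -1; 0 0 0 0 0 0 -1")

```text
clock: 27.5
ee_pos: [0.5506, 0.0559, 0.1155]
orientation: [0.001, 0.996, 0.086, 0.003]
wrist_force: [-3.4, -2.8, 22.4]
gripper_width: 0.026
grip_force: 17.3
```

```bash
cat > w.py <<'E'
from h import *
np.set_printoptions(precision=4,suppress=True)
s=robot.sense();print(s["ee_pos"],s["wrist_torque"],s["wrist_force"])
E
python3 w.py
```

```text
[0.5506 0.0559 0.1155] [-0.6376  0.9025 -0.0206] [-3.3644 -2.7997 22.4465]
```

```bash
python3 - <<'E'
from h import *
u,v=proj("side",[.55,.02,.09])[0].astype(int)
f=lambda p:(proj("side",p)[0]-[u-45,v-45]+.5)*4.4-.5
e=np.array([.5481,.0549,.118])
for n,p in dict(H1=[.5442,.0551,.04],H2=[.5545,-.006,.04],bot=e-[0,0,.081],glasstop=e-[0,0,.031],capbot=e-[0,0,.021],captop=e,capA=[.544,.0549,.118],botA=[.544,.0549,.037]).items(): print(n,f(p).round(1))
E
```

```text
H1 [174.1 235.6]
H2 [223.7 276.6]
bot [179.1 237.7]
glasstop [177.5 181.1]
capbot [177.2 169.4]
captop [176.5 144.7]
capA [171.2 146.1]
botA [174.1 239.2]
```

>>> carry_out(increments="0 0 0.02 0 0 0 -1; 0 0 0.02 0 0 0 -1; 0 0 0 0 0 0 -1; 0 0 0 0 0 0 -1; 0 0 0 0 0 0 -1")

```text
clock: 28.0
ee_pos: [0.5484, 0.0564, 0.123]
orientation: [0.0, 0.996, 0.085, -0.001]
wrist_force: [0.0, -0.7, -0.3]
gripper_width: 0.0263
grip_force: 15.0
```

```bash
python3 w.py
```

```text
[0.5484 0.0564 0.123 ] [-0.0457  0.1703  0.0539] [ 0.0033 -0.7212 -0.3289]
```

>>> carry_out(increments="-0.012 -0.002 0 0 0 0 -1; 0 0 0 0 0 0 -1; 0 0 -0.01 0 0 0 -1; 0 0 -0.01 0 0 0 -1; 0 0 0 0 0 0 -1")

```text
clock: 28.5
ee_pos: [0.5448, 0.0558, 0.1171]
orientation: [0.0, 0.996, 0.085, -0.001]
wrist_force: [-0.1, 0.6, -0.4]
gripper_width: 0.0262
grip_force: 15.0
```

```bash
python3 w.py
```

```text
[0.5448 0.0558 0.1171] [-0.0317  0.1726 -0.0135] [-0.1473  0.6074 -0.4448]
```

>>> carry_out(increments="0 0 -0.01 0 0 0 -1; 0 0 -0.01 0 0 0 -1; 0 0 0 0 0 0 -1; 0 0 0 0 0 0 -1; 0 0 0 0 0 0 -1")

```text
clock: 29.0
ee_pos: [0.5451, 0.0559, 0.1116]
orientation: [-0.0, 0.996, 0.085, -0.0]
wrist_force: [-1.0, 1.3, -1.1]
gripper_width: 0.026
grip_force: 15.0
```

```bash
python3 w.py
```

```text
[0.5451 0.0559 0.1116] [ 0.2733  0.1698 -0.0229] [-0.9959  1.296  -1.1302]
```

>>> carry_out(increments="0 0 -0.015 0 0 0 -1; 0 0 -0.015 0 0 0 -1; 0 0 -0.015 0 0 0 -1; 0 0 -0.01 0 0 0 -1; 0 0 0 0 0 0 -1")

```text
clock: 29.5
ee_pos: [0.5448, 0.0556, 0.0945]
orientation: [0.0, 0.996, 0.086, -0.001]
wrist_force: [-0.0, 1.3, -1.0]
gripper_width: 0.0259
grip_force: 15.0
```

```bash
python3 w.py
```

```text
[0.5448 0.0556 0.0945] [0.2062 0.121  0.018 ] [-0.0237  1.2626 -1.0127]
```

>>> carry_out(increments="0 0 -0.01 0 0 0 -1; 0 0 -0.008 0 0 0 -1; 0 0 0 0 0 0 -1; 0 0 0 0 0 0 -1; 0 0 0 0 0 0 -1")

```text
clock: 30.0
ee_pos: [0.5451, 0.0557, 0.0898]
orientation: [0.0, 0.996, 0.085, -0.0]
wrist_force: [-0.2, 0.1, -0.7]
gripper_width: 0.026
grip_force: 15.0
```

>>> carry_out(increments="0 0 -0.006 0 0 0 -1; 0 0 -0.004 0 0 0 -1; 0 0 0 0 0 0 -1; 0 0 0 0 0 0 -1; 0 0 0 0 0 0 -1")

```text
clock: 30.5
ee_pos: [0.5456, 0.0556, 0.0873]
orientation: [0.0, 0.996, 0.086, 0.001]
wrist_force: [-0.5, -0.8, 3.5]
gripper_width: 0.0261
grip_force: 15.0
```

>>> carry_out(increments="0 0 0 0 0 0 -0.12; 0 0 0 0 0 0 -0.12; 0 0 0.03 0 0 0 -0.12; 0 0 0.08 0 0 0 -0.12; 0 0 0.1 0 0 0 -0.12", force=5)

```text
clock: 31.0
ee_pos: [0.5442, 0.0558, 0.1498]
orientation: [-0.0, 0.996, 0.085, -0.002]
wrist_force: [0.7, -0.3, 0.1]
gripper_width: 0.0402
grip_force: 0.0
```

>>> carry_out(increments="0 0 0.12 0 0 0 -0.12; 0 0 0.12 0 0 0 -0.12; -0.0453 -0.1074 0 0 0 -0.0309 -0.03; -0.0453 -0.1074 0 0 0 -0.0309 -0.03; -0.0453 -0.1074 0 0 0 -0.0309 -0.03")

```text
clock: 31.5
ee_pos: [0.5038, -0.0416, 0.2227]
orientation: [0.0, 1.0, 0.012, 0.0]
wrist_force: [-0.6, -0.4, -0.1]
gripper_width: 0.0447
grip_force: 0.0
```

>>> carry_out(increments="-0.0453 -0.1074 0 0 0 -0.0309 -0.03; -0.0453 -0.1074 0 0 0 -0.0309 -0.03; -0.0453 -0.1074 0 0 0 -0.0309 -0.03; -0.0453 -0.1074 0 0 0 -0.0309 -0.03; 0 0 0 0 0 0 -0.03")

```text
clock: 32.0
ee_pos: [0.4486, -0.1725, 0.2223]
orientation: [0.001, 0.996, -0.087, -0.0]
wrist_force: [-0.5, -0.1, 0.4]
gripper_width: 0.0444
grip_force: 0.0
```

```bash
cat > caps.py <<'E'
from h import *
import cv2
np.set_printoptions(precision=4,suppress=True)
im=capture("top"); cv2.imwrite("pics/topn.png",im[:,:,::-1])
w=((im.min(2)>150)&(np.ptp(im.astype(int),axis=2)<40)).astype(np.uint8)
n,l,st,c=cv2.connectedComponentsWithStats(w)
for i in range(1,n):
    if 12<st[i,4]<120 and 230<c[i][0]<400 and 190<c[i][1]<260: print("cap",c[i],st[i,4],onz("top",c[i],.089))
for m in masks_of("top","vial_1")[:4]:
    ys,xs=np.nonzero(m["pixels"]); print(round(m["confidence"],2),xs.mean().round(1),ys.mean().round(1),m["extent"])
s=robot.sense();print(s["ee_pos"],s["orientation"])
E
python3 caps.py
```

```text
cap [392.6429 193.9286] 14 [ 0.5771 -0.4261  0.089 ]
cap [252.0714 205.9048] 42 [0.5444 0.0542 0.089 ]
cap [357.0571 219.    ] 35 [ 0.4939 -0.3014  0.089 ]
cap [372.7561 222.    ] 41 [ 0.4829 -0.3544  0.089 ]
cap [316.6154 251.2308] 13 [ 0.3879 -0.1609  0.089 ]
cap [283.1333 259.2667] 15 [ 0.3631 -0.0473  0.089 ]
0.59 355.4 217.9 [351.1, 214.3, 9.2, 10.2]
0.43 370.3 221.5 [363.6, 217.1, 17.2, 10.7]
[ 0.4499 -0.17    0.2222] [-0.0002  0.9964 -0.0849  0.0002]
```

>>> carry_out(increments="0.036 -0.105 0 0 0 0 -0.03; 0.036 -0.105 0 0 0 0 -0.03; 0.036 -0.105 0 0 0 0 -0.03; 0.037 -0.105 0 0 0 0 -0.03; 0 0 -0.1 0 0 0 -0.03")

```text
clock: 32.6
ee_pos: [0.4983, -0.2994, 0.195]
orientation: [0.003, 0.996, -0.084, 0.005]
wrist_force: [0.4, -0.3, -0.2]
gripper_width: 0.044
grip_force: 0.0
```

>>> carry_out(increments="0 0 -0.1 0 0 0 -0.03; 0 0 -0.1 0 0 0 -0.03; 0 0 -0.08 0 0 0 -0.03; 0 0 -0.044 0 0 0 -0.03; 0 0 -0.02 0 0 0 -0.03")

```text
clock: 33.1
ee_pos: [0.4938, -0.2946, 0.0875]
orientation: [-0.001, 0.997, -0.083, -0.001]
wrist_force: [-0.2, 0.2, 0.1]
gripper_width: 0.0442
grip_force: 0.1
```

>>> carry_out(increments="0 0 0 0 0 0 -0.2; 0 0 0 0 0 0 -0.4; 0 0 0 0 0 0 -0.5; 0 0 0 0 0 0 -1; 0 0 0 0 0 0 -1", force=5)

```text
clock: 33.6
ee_pos: [0.4942, -0.2966, 0.0898]
orientation: [0.001, 0.996, -0.084, 0.001]
wrist_force: [-0.0, -1.9, 4.2]
gripper_width: 0.027
grip_force: 5.0
```

>>> carry_out(increments="0 0 0 0 0 0 -1; 0 0 0.02 0 0 0 -1; 0 0 0.04 0 0 0 -1; 0 0 0.06 0 0 0 -1; 0 0 0.1 0 0 0 -1", force=20)

```text
clock: 34.1
ee_pos: [0.4922, -0.2939, 0.1539]
orientation: [-0.002, 0.996, -0.085, -0.002]
wrist_force: [-0.7, -0.5, -2.8]
gripper_width: 0.0259
grip_force: 20.0
```

>>> carry_out(increments="0 0 0.1 0 0 0 -1; 0 0 0.1 0 0 0 -1; 0 0 0 0 0 0 -1; 0 0.06 0 0 0 0.02 -1; 0.0253 0.11 0 0 0 0.0271 -1")

```text
clock: 34.6
ee_pos: [0.4996, -0.2438, 0.2131]
orientation: [-0.001, 0.999, -0.048, -0.002]
wrist_force: [-0.1, 0.5, -1.8]
gripper_width: 0.0263
grip_force: 20.0
```

>>> carry_out(increments="0.0253 0.1214 0 0 0 0.0271 -1; 0.0253 0.1214 0 0 0 0.0271 -1; 0.0253 0.1214 0 0 0 0.0271 -1; 0.0253 0.1214 0 0 0 0.0271 -1; 0.0253 0.1214 0 0 0 0.0271 -1")

```text
clock: 35.1
ee_pos: [0.5373, -0.0595, 0.2128]
orientation: [-0.001, 0.998, 0.061, -0.002]
wrist_force: [0.4, 0.1, 0.1]
gripper_width: 0.0261
grip_force: 20.0
```

>>> carry_out(increments="0.0253 0.1 0 0 0 0.0271 -1; 0.0256 0.06 0 0 0 0.0071 -1; 0 0.033 0 0 0 0 -1; 0 0 0 0 0 0 -1; 0 0 0 0 0 0 -1")

```text
clock: 35.6
ee_pos: [0.5533, -0.0049, 0.2139]
orientation: [0.0, 0.996, 0.086, -0.001]
wrist_force: [0.1, 0.3, -1.2]
gripper_width: 0.0259
grip_force: 20.0
```

>>> carry_out(increments="0.004 -0.003 -0.08 0 0 0 -1; 0 0 -0.1 0 0 0 -1; 0 0 -0.08 0 0 0 -1; 0 0 -0.03 0 0 0 -1; 0 0 0 0 0 0 -1")

```text
clock: 36.1
ee_pos: [0.5545, -0.0064, 0.1266]
orientation: [-0.0, 0.996, 0.085, -0.002]
wrist_force: [0.5, 0.2, -1.0]
gripper_width: 0.0258
grip_force: 20.0
```

>>> carry_out(increments="0 0 -0.01 0 0 0 -1; 0 0 -0.01 0 0 0 -1; 0 0 0 0 0 0 -1; 0 0 0 0 0 0 -1; 0 0 0 0 0 0 -1")

```text
clock: 36.6
ee_pos: [0.5558, -0.0056, 0.1221]
orientation: [0.0, 0.996, 0.086, 0.0]
wrist_force: [-0.8, 1.0, -0.9]
gripper_width: 0.0264
grip_force: 20.0
```

```bash
python3 w.py
```

```text
[ 0.5558 -0.0056  0.1221] [-0.076   0.1412  0.0241] [-0.7707  0.97   -0.9147]
```

>>> carry_out(increments="0 0 -0.01 0 0 0 -1; 0 0 0 0 0 0 -1; 0 0 0 0 0 0 -1; 0 0 -0.005 0 0 0 -1; 0 0 0 0 0 0 -1")

```text
clock: 37.1
ee_pos: [0.5569, -0.0053, 0.1193]
orientation: [-0.0, 0.996, 0.086, 0.002]
wrist_force: [-1.7, 2.1, 12.1]
gripper_width: 0.0263
grip_force: 20.0
```

```bash
python3 w.py
```

```text
[ 0.5569 -0.0053  0.1193] [ 0.1492  0.4621 -0.0413] [-1.6973  2.0537 12.1285]
```

>>> carry_out(increments="0 0 0.02 0 0 0 -1; -0.004 0.005 0 0 0 0 -1; 0 0 0 0 0 0 -1; 0 0 -0.01 0 0 0 -1; 0 0 -0.01 0 0 0 -1")

```text
clock: 37.6
ee_pos: [0.5542, -0.004, 0.1166]
orientation: [-0.0, 0.996, 0.086, -0.0]
wrist_force: [-0.9, 2.7, 5.0]
gripper_width: 0.0264
grip_force: 20.0
```

>>> carry_out(increments="0 0 -0.005 0 0 0 -1; 0 0 -0.005 0 0 0 -1; 0 0 0 0 0 0 -1; 0 0 0 0 0 0 -1; 0 0 0 0 0 0 -1")

```text
clock: 38.1
ee_pos: [0.5541, -0.0041, 0.1139]
orientation: [-0.0, 0.996, 0.086, -0.0]
wrist_force: [-1.6, 0.9, -1.2]
gripper_width: 0.0263
grip_force: 20.0
```

```bash
python3 w.py
```

```text
[ 0.5541 -0.0041  0.1139] [ 0.3647  0.2236 -0.007 ] [-1.6162  0.8576 -1.2011]
```

In the hole. Down to the floor.

>>> carry_out(increments="0 0 -0.015 0 0 0 -1; 0 0 -0.015 0 0 0 -1; 0 0 -0.015 0 0 0 -1; 0 0 -0.01 0 0 0 -1; 0 0 0 0 0 0 -1")

```text
clock: 38.6
ee_pos: [0.554, -0.0042, 0.0969]
orientation: [0.0, 0.996, 0.086, -0.001]
wrist_force: [0.0, 2.2, -1.9]
gripper_width: 0.026
grip_force: 20.0
```

>>> carry_out(increments="0 0 -0.01 0 0 0 -1; 0 0 -0.01 0 0 0 -1; 0 0 0 0 0 0 -1; 0 0 0 0 0 0 -1; 0 0 0 0 0 0 -1")

```text
clock: 39.1
ee_pos: [0.5545, -0.0045, 0.0917]
orientation: [0.0, 0.996, 0.086, 0.0]
wrist_force: [-0.2, -0.2, 0.3]
gripper_width: 0.0258
grip_force: 20.0
```

>>> carry_out(increments="0 0 -0.006 0 0 0 -1; 0 0 0 0 0 0 -1; 0 0 0 0 0 0 -1; 0 0 0 0 0 0 -1; 0 0 0 0 0 0 -1")

```text
clock: 39.6
ee_pos: [0.5555, -0.0048, 0.0912]
orientation: [0.001, 0.996, 0.086, 0.002]
wrist_force: [-0.9, -1.2, 7.7]
gripper_width: 0.026
grip_force: 20.0
```

>>> carry_out(increments="0 0 0 0 0 0 -0.12; 0 0 0 0 0 0 -0.12; 0 0 0.03 0 0 0 -0.12; 0 0 0.08 0 0 0 -0.12; 0 0 0.1 0 0 0 -0.12", force=5)

```text
clock: 40.1
ee_pos: [0.5535, -0.0041, 0.1527]
orientation: [-0.0, 0.996, 0.086, -0.002]
wrist_force: [0.6, -0.2, -0.7]
gripper_width: 0.0403
grip_force: 0.0
```

>>> carry_out(increments="0 0 0.12 0 0 0 -0.12; 0 0 0.12 0 0 0 -0.12; -0.05 -0.08 0 0 0 -0.0309 -0.03; -0.05 -0.08 0 0 0 -0.0309 -0.03; -0.05 -0.08 0 0 0 -0.0309 -0.03")

```text
clock: 40.6
ee_pos: [0.5088, -0.0767, 0.2256]
orientation: [0.0, 1.0, 0.013, 0.0]
wrist_force: [-0.0, 0.4, 0.6]
gripper_width: 0.0442
grip_force: 0.0
```

>>> carry_out(increments="-0.05 -0.08 0 0 0 -0.0309 -0.03; -0.05 -0.08 0 0 0 -0.0309 -0.03; -0.05 -0.08 0 0 0 -0.0309 -0.03; -0.05 -0.08 0 0 0 -0.0309 -0.03; 0 0 0 0 0 0 -0.03")

```text
clock: 41.1
ee_pos: [0.4478, -0.174, 0.2253]
orientation: [0.001, 0.996, -0.086, -0.0]
wrist_force: [-0.1, -0.0, 0.0]
gripper_width: 0.0444
grip_force: 0.0
```

```bash
python3 caps.py
```

```text
cap [390.6154 195.1538] 13 [ 0.573 -0.419  0.089]
cap [270.025 202.5  ] 40 [ 0.555  -0.0071  0.089 ]
cap [252.0714 205.9048] 42 [0.5444 0.0542 0.089 ]
cap [372.7561 222.    ] 41 [ 0.4829 -0.3544  0.089 ]
0.58 252.5 206.1 [248.1, 202.3, 11.4, 8.4]
0.57 269.6 199.8 [230.0, 154.7, 75.8, 91.3]
0.5 370.7 221.5 [363.7, 215.9, 14.9, 9.9]
0.25 275.4 229.0 [271.3, 224.0, 10.0, 10.0]
[ 0.4494 -0.1722  0.2252] [-0.0001  0.9964 -0.0843  0.0004]
```

>>> carry_out(increments="0.0194 -0.1015 0 0 0 0 -0.03; 0.0194 -0.1015 0 0 0 0 -0.03; 0.0194 -0.1015 0 0 0 0 -0.03; 0.0194 -0.1015 0 0 0 0 -0.03; 0.0194 -0.1015 0 0 0 0 -0.03")

```text
clock: 41.7
ee_pos: [0.4797, -0.3246, 0.2249]
orientation: [-0.0, 0.997, -0.083, 0.0]
wrist_force: [-0.1, 0.3, -1.1]
gripper_width: 0.0442
grip_force: 0.0
```

>>> carry_out(increments="0.0197 -0.1015 0 0 0 0 -0.03; 0 0 -0.1 0 0 0 -0.03; 0 0 -0.1 0 0 0 -0.03; 0 0 -0.1 0 0 0 -0.03; 0 0 -0.1 0 0 0 -0.03")

```text
clock: 42.2
ee_pos: [0.4855, -0.3539, 0.1037]
orientation: [-0.0, 0.997, -0.083, 0.0]
wrist_force: [-0.3, 0.2, -0.5]
gripper_width: 0.0447
grip_force: 0.0
```

>>> carry_out(increments="0 0 -0.052 0 0 0 -0.03; 0 0 0 0 0 0 -0.03; 0 0 0 0 0 0 -0.4; 0 0 0 0 0 0 -1; 0 0 0 0 0 0 -1", force=5)

```text
clock: 42.7
ee_pos: [0.4854, -0.3558, 0.0909]
orientation: [0.001, 0.997, -0.083, 0.001]
wrist_force: [-0.5, -1.5, 0.5]
gripper_width: 0.027
grip_force: 5.0
```

>>> carry_out(increments="0 0 0 0 0 0 -1; 0 0 0 0 0 0 -1; 0 0 0 0 0 0 -1; 0 0 0 0 0 0 -1; 0 0 0 0 0 0 -1", force=20)

```text
clock: 43.2
ee_pos: [0.4851, -0.356, 0.0906]
orientation: [0.001, 0.996, -0.084, 0.001]
wrist_force: [0.4, -3.7, 6.1]
gripper_width: 0.0262
grip_force: 20.0
```

>>> carry_out(increments="0 0 0.02 0 0 0 -1; 0 0 0.04 0 0 0 -1; 0 0 0.06 0 0 0 -1; 0 0 0.1 0 0 0 -1; 0 0 0.1 0 0 0 -1")

```text
clock: 43.7
ee_pos: [0.4838, -0.3532, 0.186]
orientation: [-0.002, 0.996, -0.084, -0.001]
wrist_force: [-0.4, -0.7, -1.9]
gripper_width: 0.0264
grip_force: 20.0
```

>>> carry_out(increments="0 0 0.1 0 0 0 -1; 0 0 0 0 0 0 -1; 0.03 0.06 0 0 0 0.02 -1; 0.03 0.11 0 0 0 0.0271 -1; 0.03 0.12 0 0 0 0.0271 -1")

```text
clock: 44.2
ee_pos: [0.5107, -0.2662, 0.2141]
orientation: [-0.001, 1.0, -0.026, -0.001]
wrist_force: [0.5, 0.5, -0.7]
gripper_width: 0.026
grip_force: 20.0
```

>>> carry_out(increments="0.03 0.12 0 0 0 0.0271 -1; 0.03 0.12 0 0 0 0.0271 -1; 0.03 0.12 0 0 0 0.0271 -1; 0.03 0.12 0 0 0 0.0271 -1; 0.03 0.11 0 0 0 0.0271 -1")

```text
clock: 44.7
ee_pos: [0.5553, -0.0882, 0.2142]
orientation: [-0.001, 0.997, 0.082, -0.002]
wrist_force: [0.2, -0.7, -0.8]
gripper_width: 0.0262
grip_force: 20.0
```

>>> carry_out(increments="0.025 0.06 0 0 0 0.0071 -1; 0.003 0.027 0 0 0 0 -1; 0 0 0 0 0 0 -1; 0 0 0 0 0 0 -1; 0 0 0 0 0 0 -1")

```text
clock: 45.2
ee_pos: [0.5643, -0.0657, 0.2151]
orientation: [0.0, 0.996, 0.086, -0.0]
wrist_force: [-0.2, 0.3, -0.6]
gripper_width: 0.0261
grip_force: 20.0
```

>>> carry_out(increments="0.003 0 -0.08 0 0 0 -1; 0 0 -0.1 0 0 0 -1; 0 0 -0.08 0 0 0 -1; 0 0 -0.035 0 0 0 -1; 0 0 0 0 0 0 -1")

```text
clock: 45.7
ee_pos: [0.5647, -0.0653, 0.1255]
orientation: [-0.0, 0.996, 0.086, -0.002]
wrist_force: [0.9, 0.3, -1.0]
gripper_width: 0.0263
grip_force: 20.0
```

>>> carry_out(increments="0 0 -0.01 0 0 0 -1; 0 0 -0.01 0 0 0 -1; 0 0 0 0 0 0 -1; 0 0 -0.005 0 0 0 -1; 0 0 0 0 0 0 -1")

```text
clock: 46.2
ee_pos: [0.5658, -0.0647, 0.1195]
orientation: [0.0, 0.996, 0.086, 0.0]
wrist_force: [0.5, -0.8, -0.3]
gripper_width: 0.0258
grip_force: 20.0
```

```bash
python3 w.py
```

```text
[ 0.5658 -0.0647  0.1195] [-0.0646  0.1941 -0.014 ] [ 0.4881 -0.7627 -0.2652]
```

>>> carry_out(increments="0 0 -0.01 0 0 0 -1; 0 0 0 0 0 0 -1; 0 0 -0.01 0 0 0 -1; 0 0 0 0 0 0 -1; 0 0 0 0 0 0 -1")

```text
clock: 46.7
ee_pos: [0.5654, -0.0646, 0.1129]
orientation: [-0.0, 0.996, 0.086, -0.0]
wrist_force: [0.4, 0.9, -1.4]
gripper_width: 0.0261
grip_force: 20.0
```

>>> carry_out(increments="0 0 -0.015 0 0 0 -1; 0 0 -0.015 0 0 0 -1; 0 0 -0.015 0 0 0 -1; 0 0 -0.01 0 0 0 -1; 0 0 0 0 0 0 -1")

```text
clock: 47.2
ee_pos: [0.5652, -0.0647, 0.0959]
orientation: [-0.0, 0.996, 0.086, -0.001]
wrist_force: [-0.0, 2.1, -2.2]
gripper_width: 0.0259
grip_force: 20.0
```

>>> carry_out(increments="0 0 -0.01 0 0 0 -1; 0 0 0 0 0 0 -1; 0 0 -0.006 0 0 0 -1; 0 0 0 0 0 0 -1; 0 0 0 0 0 0 -1")

```text
clock: 47.7
ee_pos: [0.5662, -0.0652, 0.0925]
orientation: [0.001, 0.996, 0.086, 0.001]
wrist_force: [-1.1, -0.6, 2.6]
gripper_width: 0.0259
grip_force: 20.0
```

>>> carry_out(increments="0 0 0 0 0 0 -0.12; 0 0 0 0 0 0 -0.12; 0 0 0.03 0 0 0 -0.12; 0 0 0.08 0 0 0 -0.12; 0 0 0.12 0 0 0 -0.12", force=5)

```text
clock: 48.2
ee_pos: [0.5643, -0.0646, 0.1603]
orientation: [-0.0, 0.996, 0.086, -0.002]
wrist_force: [0.6, 0.1, 0.8]
gripper_width: 0.0396
grip_force: 0.0
```

>>> carry_out(increments="0 0 0.14 0 0 0 -0.12; 0 0 0.14 0 0 0 -0.12; 0 0 0.14 0 0 0 -0.12; 0 0 0.11 0 0 0 -0.6; 0 0 0 0 0 0.0909 -0.6")

```text
clock: 48.7
ee_pos: [0.5676, -0.0651, 0.3264]
orientation: [0.002, 0.987, 0.159, 0.006]
wrist_force: [0.3, -1.1, -0.1]
gripper_width: 0.0266
grip_force: 0.0
```

>>> carry_out(increments="0.04 0.0267 0 0 0 0.0909 -0.6; 0.04 0.0267 0 0 0 0.0909 -0.6; 0.04 0.0267 0 0 0 0.0909 -0.6; 0.04 0.0267 0 0 0 0.0909 -0.6; 0.04 0.0267 0 0 0 0.0909 -0.6")

```text
clock: 49.2
ee_pos: [0.626, -0.0244, 0.3205]
orientation: [0.0, 0.869, 0.495, 0.0]
wrist_force: [0.2, -0.4, -0.3]
gripper_width: 0.018
grip_force: 0.0
```

>>> carry_out(increments="0.04 0.0267 0 0 0 0.0909 -0.6; 0.04 0.0267 0 0 0 0.0909 -0.6; 0.04 0.0267 0 0 0 0.0909 -0.6; 0.04 0.0267 0 0 0 0.0909 -0.6; 0.04 0.0267 0 0 0 0.0909 -0.6")

```text
clock: 49.7
ee_pos: [0.686, 0.0156, 0.3204]
orientation: [0.0, 0.641, 0.767, 0.0]
wrist_force: [-0.2, -0.2, 1.3]
gripper_width: 0.0183
grip_force: 0.0
```

>>> carry_out(increments="0 0 0 0 0 0 -0.6; 0 0 0 0 0 0 -0.6; 0 0 0 0 0 0 -0.6; 0 0 0 0 0 0 -0.6; 0 0 0 0 0 0 -0.6")

```text
clock: 50.2
ee_pos: [0.6853, 0.0149, 0.3203]
orientation: [0.0, 0.644, 0.765, 0.0]
wrist_force: [-0.8, -0.4, 0.2]
gripper_width: 0.0183
grip_force: 0.0
```

```bash
python3 caps.py; python3 - <<'E'
from h import *
import cv2
o=[]
for n in("side","top"):
    u,v=proj(n,[.6,0,.18])[0].astype(int)
    im=capture(n)[v-50:v+50,u-50:u+50,::-1]; o.append(cv2.resize(im,None,fx=4,fy=4,interpolation=cv2.INTER_CUBIC))
cv2.imwrite("pics/re.png",np.hstack(o))
E
```

```text
0.71 261.0 197.1 [228.9, 162.3, 81.5, 80.8]
[0.6854 0.0151 0.3202] [0.0001 0.6438 0.7652 0.0001]
```

View pics/re.png

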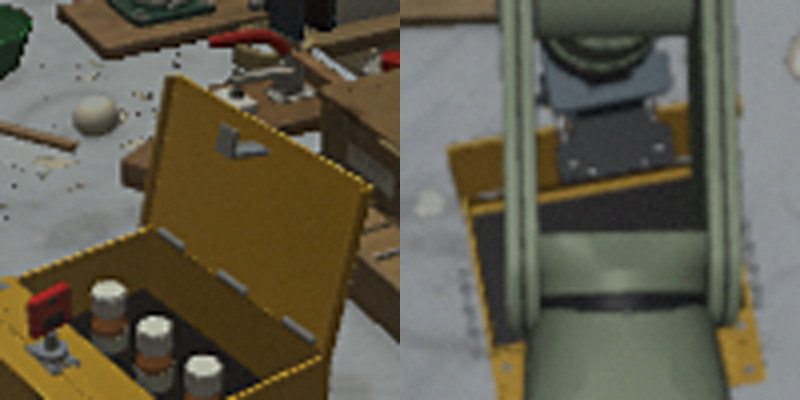

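>>> carry_out(increments="0 0 -0.06 0 0 0 -0.6; 0 0 -0.06 0 0 0 -0.6; 0 0 -0.06 0 0 0 -0.6; 0 0 -0.05 0 0 0 -0.6; 0 0 0 0 0 0 -0.6")

```text
clock: 50.9
ee_pos: [0.6845, 0.0153, 0.2483]
orientation: [-0.002, 0.644, 0.765, -0.002]
wrist_force: [-0.8, 0.0, 0.0]
gripper_width: 0.0184
grip_force: 0.0
```

>>> carry_out(increments="0 0 -0.05 0 0 0 -0.6; 0 0 -0.05 0 0 0 -0.6; 0 0 -0.04 0 0 0 -0.6; 0 0 -0.03 0 0 0 -0.6; 0 0 -0.022 0 0 0 -0.6")

```text
clock: 51.4
ee_pos: [0.6857, 0.0153, 0.193]
orientation: [0.0, 0.644, 0.765, 0.0]
wrist_force: [-0.2, 0.7, -0.3]
gripper_width: 0.0182
grip_force: 0.0
```

>>> carry_out(increments="0 0 0 0 0 0 -0.7; 0 0 0 0 0 0 -0.85; 0 0 0 0 0 0 -1; 0 0 0 0 0 0 -1; 0 0 0 0 0 0 -1", force=10)

```text
clock: 51.9
ee_pos: [0.6854, 0.0153, 0.1934]
orientation: [-0.0, 0.644, 0.765, -0.0]
wrist_force: [-1.3, -0.6, -0.7]
gripper_width: 0.0099
grip_force: 10.0
```

>>> carry_out(increments="0 0 0 0 0 0 -1; 0 0 0 0 0 0 -1; 0 0 0 0 0 0 -1; 0 0 0 0 0 0 -1; 0 0 0 0 0 0 -1", force=25)

```text
clock: 52.4
ee_pos: [0.6854, 0.0153, 0.1934]
orientation: [-0.0, 0.644, 0.765, -0.0]
wrist_force: [-2.0, 0.1, 1.0]
gripper_width: 0.0094
grip_force: 25.0
```

```bash
python3 - <<'E'
from h import *
a=np.array([(.528,.142),(.5318,.1509),(.5423,.169),(.5591,.1877),(.5734,.1987),(.5967,.2099),(.6144,.2131),(.6404,.2121),(.6571,.2083),(.6719,.2018),(.6854,.1933)])
a[:,0]/=np.cos(.167)
for sel in (a,a[5:],np.r_[a[:1],a[5:]]):
    r=least_squares(lambda q:np.hypot(sel[:,0]-q[0],sel[:,1]-q[1])-q[2],[.63,.1,.107]); print(r.x,r.fun.round(4))
cx,cz,R=r.x
ang=np.arctan2(a[:,1]-cz,cx-a[:,0]); print(ang[[0,-1]], ang[-1]-ang[0])
A=np.linspace(ang[-1],ang[0],28)
p=np.c_[cx-R*np.cos(A),cz+R*np.sin(A)]; d=np.diff(p,axis=0)/.3
for i,(x,z) in enumerate(d): print(i,*np.round([x*np.cos(.167),x*np.sin(.167),z],4), (p[i+1]*[np.cos(.167),1]).round(4))
E
```

```text
[0.63415857 0.11017695 0.10318986] [ 0.0005  0.     -0.0005 -0.0006 -0.0002  0.0007  0.0003 -0.0001  0.0001
 -0.0001 -0.0001]
[0.63284847 0.10765602 0.10590731] [ 0.     -0.     -0.0002  0.0002  0.     -0.    ]
[0.63346395 0.11073066 0.10291885] [-0.      0.0002 -0.     -0.0003  0.0001 -0.      0.0001]
[0.30882005 2.21180427] 1.9029842136304285
0 -0.0196 -0.0033 0.0138 [0.6795 0.1973]
1 -0.0205 -0.0035 0.0123 [0.6733 0.201 ]
2 -0.0213 -0.0036 0.0108 [0.6669 0.2043]
3 -0.022 -0.0037 0.0093 [0.6603 0.2071]
4 -0.0226 -0.0038 0.0077 [0.6535 0.2094]
5 -0.0231 -0.0039 0.0061 [0.6466 0.2112]
6 -0.0234 -0.004 0.0044 [0.6396 0.2125]
7 -0.0237 -0.004 0.0027 [0.6325 0.2133]
8 -0.0238 -0.004 0.001 [0.6253 0.2136]
9 -0.0238 -0.004 -0.0007 [0.6182 0.2134]
10 -0.0237 -0.004 -0.0024 [0.6111 0.2127]
11 -0.0235 -0.004 -0.0041 [0.604  0.2115]
12 -0.0232 -0.0039 -0.0057 [0.5971 0.2098]
13 -0.0227 -0.0038 -0.0074 [0.5903 0.2076]
14 -0.0221 -0.0037 -0.009 [0.5836 0.2049]
15 -0.0214 -0.0036 -0.0105 [0.5772 0.2017]
16 -0.0207 -0.0035 -0.0121 [0.571  0.1981]
17 -0.0198 -0.0033 -0.0135 [0.5651 0.194 ]
18 -0.0188 -0.0032 -0.0149 [0.5594 0.1896]
19 -0.0177 -0.003 -0.0162 [0.5541 0.1847]
20 -0.0165 -0.0028 -0.0174 [0.5491 0.1795]
21 -0.0153 -0.0026 -0.0185 [0.5446 0.1739]
22 -0.014 -0.0024 -0.0196 [0.5404 0.1681]
23 -0.0126 -0.0021 -0.0205 [0.5366 0.1619]
24 -0.0111 -0.0019 -0.0214 [0.5333 0.1555]
25 -0.0096 -0.0016 -0.0221 [0.5304 0.1488]
26 -0.008 -0.0014 -0.0228 [0.528 0.142]
```

>>> carry_out(increments="-0.0196 -0.0033 0.0138 0 0 0 -1; -0.0205 -0.0035 0.0123 0 0 0 -1; -0.0213 -0.0036 0.0108 0 0 0 -1; -0.022 -0.0037 0.0093 0 0 0 -1; 0 0 0 0 0 0 -1")

```text
clock: 52.9
ee_pos: [0.6591, 0.011, 0.2076]
orientation: [-0.001, 0.644, 0.765, -0.001]
wrist_force: [-2.3, 0.1, -3.2]
gripper_width: 0.0092
grip_force: 25.0
```

>>> carry_out(increments="-0.0226 -0.0038 0.0077 0 0 0 -1; -0.0231 -0.0039 0.0061 0 0 0 -1; -0.0234 -0.004 0.0044 0 0 0 -1; -0.0237 -0.004 0.0027 0 0 0 -1; 0 0 0 0 0 0 -1")

```text
clock: 53.4
ee_pos: [0.6314, 0.0065, 0.214]
orientation: [-0.001, 0.644, 0.765, -0.0]
wrist_force: [-0.4, 1.1, -3.8]
gripper_width: 0.0092
grip_force: 25.0
```

>>> carry_out(increments="-0.0238 -0.004 0.001 0 0 0 -1; -0.0238 -0.004 -0.0007 0 0 0 -1; -0.0237 -0.004 -0.0024 0 0 0 -1; -0.0235 -0.004 -0.0041 0 0 0 -1; -0.0232 -0.0039 -0.0057 0 0 0 -1")

```text
clock: 53.9
ee_pos: [0.5985, 0.001, 0.2117]
orientation: [0.002, 0.644, 0.765, 0.002]
wrist_force: [3.1, 3.7, -1.0]
gripper_width: 0.0091
grip_force: 25.0
```

>>> carry_out(increments="-0.0227 -0.0038 -0.0074 0 0 0 -1; -0.0221 -0.0037 -0.009 0 0 0 -1; -0.0214 -0.0036 -0.0105 0 0 0 -1; 0 0 0 0 0 0 -1; 0 0 0 0 0 0 -1")

```text
clock: 54.4
ee_pos: [0.5762, -0.0027, 0.2025]
orientation: [-0.001, 0.644, 0.765, -0.001]
wrist_force: [-3.1, 5.1, 6.8]
gripper_width: 0.009
grip_force: 25.0
```

>>> carry_out(increments="-0.0207 -0.0035 -0.0121 0 0 0 -1; -0.0198 -0.0033 -0.0135 0 0 0 -1; -0.0188 -0.0032 -0.0149 0 0 0 -1; -0.0177 -0.003 -0.0162 0 0 0 -1; 0 0 0 0 0 0 -1")

```text
clock: 54.9
ee_pos: [0.5528, -0.0066, 0.184]
orientation: [-0.002, 0.644, 0.765, -0.001]
wrist_force: [-1.8, 3.6, 0.9]
gripper_width: 0.009
grip_force: 25.0
```

>>> carry_out(increments="-0.0165 -0.0028 -0.0174 0 0 0 -1; -0.0153 -0.0026 -0.0185 0 0 0 -1; -0.014 -0.0024 -0.0196 0 0 0 -1; -0.0126 -0.0021 -0.0205 0 0 0 -1; 0 0 0 0 0 0 -1")

```text
clock: 55.4
ee_pos: [0.5356, -0.0095, 0.1608]
orientation: [-0.002, 0.644, 0.765, -0.001]
wrist_force: [-1.5, 5.1, -1.4]
gripper_width: 0.0095
grip_force: 25.0
```

>>> carry_out(increments="-0.0111 -0.0019 -0.0214 0 0 0 -1; -0.0096 -0.0016 -0.0221 0 0 0 -1; -0.006 -0.001 -0.014 0 0 0 -1; 0 0 0 0 0 0 -1; 0 0 0 0 0 0 -1")

```text
clock: 55.9
ee_pos: [0.5279, -0.0108, 0.1439]
orientation: [-0.001, 0.644, 0.765, -0.001]
wrist_force: [-1.2, 6.9, 0.6]
gripper_width: 0.0093
grip_force: 25.0
```

Press on to contact.

>>> carry_out(increments="-0.002 0 -0.01 0 0 0 -1; 0 0 -0.005 0 0 0 -1; 0 0 0 0 0 0 -1; 0 0 0 0 0 0 -1; 0 0 0 0 0 0 -1")

```text
clock: 56.4
ee_pos: [0.5278, -0.0108, 0.1435]
orientation: [-0.0, 0.644, 0.765, 0.0]
wrist_force: [-6.5, 5.3, 24.5]
gripper_width: 0.0092
grip_force: 25.0
```

>>> carry_out(increments="0 0 -0.008 0 0 0 -1; 0 0 0 0 0 0 -1; 0 0 0 0 0 0 -1; 0 0 0 0 0 0 -1; 0 0 0 0 0 0 -1")

```text
clock: 56.9
ee_pos: [0.5279, -0.0113, 0.1421]
orientation: [0.0, 0.643, 0.765, -0.0]
wrist_force: [-9.2, 5.1, 29.3]
gripper_width: 0.009
grip_force: 25.0
```

>>> carry_out(increments="0 0 0 0 0 0 -0.3; 0 0 0 0 0 0 -0.3; 0 0 0.02 0 0 0 -0.3; 0 0 0.1 0 0 0 -0.3; 0 0 0.14 0 0 0 -0.3", force=5)

```text
clock: 57.4
ee_pos: [0.5267, -0.0116, 0.2143]
orientation: [-0.002, 0.643, 0.765, -0.003]
wrist_force: [1.2, -0.0, -0.5]
gripper_width: 0.032
grip_force: 0.0
```

>>> carry_out(increments="0 0 0 0 0 -0.0923 -0.3; 0 0 0 0 0 -0.0923 -0.3; 0 0 0 0 0 -0.0923 -0.3; 0 0 0 0 0 -0.0923 -0.3; -0.035 -0.006 0 0 0 -0.0923 -0.3")

```text
clock: 57.9
ee_pos: [0.5185, -0.0133, 0.2154]
orientation: [0.0, 0.874, 0.485, -0.0]
wrist_force: [-0.1, -0.5, 0.1]
gripper_width: 0.0317
grip_force: 0.0
```

>>> carry_out(increments="-0.035 -0.006 0 0 0 -0.0923 -0.3; -0.035 -0.006 0 0 0 -0.0923 -0.3; -0.035 -0.006 0 0 0 -0.0923 -0.3; -0.035 -0.006 0 0 0 -0.0923 -0.3; -0.036 -0.007 0 0 0 -0.0923 -0.3")

```text
clock: 58.4
ee_pos: [0.4644, -0.0228, 0.2155]
orientation: [0.0, 0.99, 0.143, -0.001]
wrist_force: [-1.4, 0.4, 0.4]
gripper_width: 0.032
grip_force: 0.0
```

>>> carry_out(increments="0 0 0 0 0 0 -0.3; 0 0 0 0 0 0 -0.3; 0 0 0 0 0 0 -0.3; 0 0 0 0 0 0 -0.3; 0 0 0 0 0 0 -0.3")

```text
clock: 58.9
ee_pos: [0.4654, -0.0222, 0.2157]
orientation: [0.0, 0.989, 0.147, -0.0]
wrist_force: [0.1, 0.7, -0.0]
gripper_width: 0.0316
grip_force: 0.0
```

```bash
python3 w.py; python3 - <<'E'
from h import *
import cv2
im=capture("side")[:,:,::-1]; cv2.imwrite("pics/side2.png",im); a=cv2.imread("pics/side0.png")
for nm,P3 in dict(label=[.58,0,.1],post=[.525,-.06,.115],frontR=[.445,-.12,.1]).items():
    u,v=proj("side",P3)[0].astype(int); w=11
    r=cv2.matchTemplate(im[v-w-8:v+w+9,u-w-8:u+w+9].copy(),a[v-w:v+w+1,u-w:u+w+1],cv2.TM_CCOEFF_NORMED)
    _,m,_,l=cv2.minMaxLoc(r); print(nm,round(m,3),np.array(l)-8)
u,v=proj("side",[.50,-.01,.11])[0].astype(int)
cv2.imwrite("pics/k2.png",cv2.resize(im[v-40:v+40,u-50:u+50],None,fx=7,fy=7,interpolation=cv2.INTER_CUBIC))
E
```

```text
[ 0.4654 -0.0222  0.2157] [-0.0624  0.1955  0.01  ] [ 0.066   0.7232 -0.0412]
label 0.998 [0 0]
post 0.997 [0 0]
frontR 0.997 [0 0]
```

>>> carry_out(increments="-0.002 -0.001 -0.07 0 0 0 -0.3; 0 0 -0.07 0 0 0 -0.3; 0 0 -0.06 0 0 0 -0.3; 0 0 -0.032 0 0 0 -0.3; 0 0 0 0 0 0 -0.3")

```text
clock: 59.45
ee_pos: [0.4637, -0.0224, 0.1452]
orientation: [-0.0, 0.989, 0.146, -0.001]
wrist_force: [0.4, 0.3, 0.8]
gripper_width: 0.032
grip_force: 0.0
```

>>> carry_out(increments="0 0 0 0 0 0 -0.6; 0 0 0 0 0 0 -0.8; 0 0 0 0 0 0 -1; 0 0 0 0 0 0 -1; 0 0 0 0 0 0 -1")

```text
clock: 59.95
ee_pos: [0.465, -0.0225, 0.147]
orientation: [0.0, 0.989, 0.146, 0.001]
wrist_force: [0.2, 0.2, 3.6]
gripper_width: 0.0098
grip_force: 5.0
```

>>> carry_out(increments="0 0 0 0 0 0 -1; 0 0 0 0 0 0 -1; 0 0 0 0 0 0.04 -1; 0 0 0 0 0 0.08 -1; 0 0 0 0 0 0.08 -1", force=40)

```text
clock: 60.45
ee_pos: [0.4644, -0.0221, 0.1468]
orientation: [-0.0, 0.954, 0.301, 0.0]
wrist_force: [-0.5, 2.7, 7.1]
gripper_width: 0.0097
grip_force: 40.0
```

>>> carry_out(increments="0 0 0 0 0 0.08 -1; 0 0 0 0 0 0.08 -1; 0 0 0 0 0 0.08 -1; 0 0 0 0 0 0.08 -1; 0 0 0 0 0 0.08 -1")

```text
clock: 60.95
ee_pos: [0.4636, -0.0216, 0.1468]
orientation: [-0.001, 0.814, 0.581, -0.0]
wrist_force: [-3.6, 3.6, 8.0]
gripper_width: 0.0098
grip_force: 40.0
```

>>> carry_out(increments="0 0 0 0 0 0.08 -1; 0 0 0 0 0 0.08 -1; 0 0 0 0 0 0.08 -1; 0 0 0 0 0 0.08 -1; 0 0 0 0 0 0 -1")

```text
clock: 61.45
ee_pos: [0.463, -0.0217, 0.1468]
orientation: [-0.002, 0.645, 0.764, -0.0]
wrist_force: [-3.9, 3.0, 8.9]
gripper_width: 0.0099
grip_force: 40.0
```

```bash
python3 w.py
```

```text
[ 0.463  -0.0217  0.1468] [0.583  0.8341 0.0384] [-3.9406  3.0108  8.8601]
```

>>> carry_out(increments="0 0 0 0 0 0.03 -1; 0 0 0 0 0 0.03 -1; 0 0 0 0 0 0 -1; 0 0 0 0 0 0 -1; 0 0 0 0 0 0 -1")

```text
clock: 61.95
ee_pos: [0.4628, -0.0218, 0.1467]
orientation: [-0.002, 0.609, 0.793, -0.0]
wrist_force: [-2.6, 2.2, 11.1]
gripper_width: 0.0102
grip_force: 40.0
```

```bash
python3 w.py; python3 -c "
from h import *
print(robot.sense()['orientation'])"
```

```text
[ 0.4628 -0.0218  0.1467] [ 0.448   1.0128 -0.0461] [-2.5754  2.1674 11.1467]
[-1.86938728e-03  6.08977335e-01  7.93185336e-01 -3.66767672e-04]
```

>>> carry_out(increments="0 0 0 0 0 -0.03 -1; 0 0 0 0 0 -0.03 -1; 0.003 0 0 0 0 0 -1; 0 0 0.01 0 0 0 -1; 0 0 0.01 0 0 0 -1")

```text
clock: 62.45
ee_pos: [0.464, -0.0225, 0.1515]
orientation: [-0.001, 0.645, 0.764, -0.001]
wrist_force: [-1.0, -0.7, -7.2]
gripper_width: 0.0095
grip_force: 40.0
```

>>> carry_out(increments="0 0 0.01 0 0 0 -1; 0 0 0.01 0 0 0 -1; 0 0 0 0 0 0 -1; 0 0 0 0 0 0 -1; 0 0 0 0 0 0 -1")

```text
clock: 62.95
ee_pos: [0.4642, -0.0221, 0.1581]
orientation: [-0.001, 0.645, 0.764, -0.001]
wrist_force: [-4.8, 2.1, 0.2]
gripper_width: 0.0098
grip_force: 40.0
```

```bash
python3 w.py
```

```text
[ 0.4642 -0.0221  0.1581] [ 0.5388  1.1214 -0.028 ] [-4.8261  2.1392  0.2372]
```

>>> carry_out(increments="0 0 0.02 0 0 0 -1; 0 0 0.02 0 0 0 -1; 0 0 0.03 0 0 0 -1; 0 0 0.05 0 0 0 -1; 0 0 0.065 0 0 0 -1")

```text
clock: 63.45
ee_pos: [0.4668, -0.0232, 0.2155]
orientation: [0.002, 0.645, 0.764, 0.001]
wrist_force: [-0.5, 0.3, 0.2]
gripper_width: 0.0101
grip_force: 40.0
```

>>> carry_out(increments="0 0 0 0 0 0 -1; 0 0 0 0 0 0 -1; 0 0 0 0 0 0 -1; 0 0 0 0 0 0 -1; 0 0 0 0 0 0 -1")

```text
clock: 63.95
ee_pos: [0.4651, -0.0226, 0.2131]
orientation: [-0.0, 0.645, 0.764, -0.0]
wrist_force: [1.5, 0.1, -1.7]
gripper_width: 0.0097
grip_force: 40.0
```

```bash
python3 w.py; python3 - <<'E'
from h import *
print(robot.sense()['orientation'])
for n in("side","top"):
    capture(n)
    for m in masks_of(n,"key")[:2]: ys,xs=np.nonzero(m["pixels"]); print(n,m["confidence"],xs.mean(),ys.mean(),m["extent"])
e=robot.sense()["ee_pos"]; print(proj("side",[e-[0,0,.006],e-[0,0,.075]]))
E
```

```text
[ 0.4651 -0.0226  0.2131] [-0.0715  0.094   0.0141] [ 1.5479  0.061  -1.6734]
[-3.92684242e-04  6.45351176e-01  7.63885840e-01 -3.58047043e-04]
side 0.57 224.26315789473685 189.9298245614035 [219.7, 177.5, 11.1, 23.6]
side 0.27 244.89590600330456 219.19074720029374 [197.2, 182.2, 98.1, 82.2]
[[222.51129674 179.76347608]
 [223.66963705 200.47101609]]
```

>>> carry_out(increments="0.0006 0.06 0 0 0 -0.0159 -1; 0.0006 0.12 0 0 0 -0.0159 -1; 0.0006 0.12 0 0 0 -0.0159 -1; 0.0006 0.12 0 0 0 -0.0159 -1; 0.0006 0.12 0 0 0 -0.0159 -1")

```text
clock: 64.65
ee_pos: [0.4661, 0.1408, 0.2138]
orientation: [0.0, 0.692, 0.722, 0.0]
wrist_force: [0.7, -0.8, -0.9]
gripper_width: 0.0098
grip_force: 40.0
```

>>> carry_out(increments="0.0006 0.12 0 0 0 -0.0159 -1; 0.0006 0.12 0 0 0 -0.0159 -1; 0.0006 0.12 0 0 0 -0.0159 -1; 0.0006 0.12 0 0 0 -0.0159 -1; 0.0006 0.06 0 0 0 -0.0155 -1")

```text
clock: 65.15
ee_pos: [0.467, 0.3043, 0.2135]
orientation: [-0.0, 0.735, 0.678, 0.0]
wrist_force: [-0.2, -0.2, -0.9]
gripper_width: 0.0097
grip_force: 40.0
```

>>> carry_out(increments="0 0 -0.06 0 0 0 -1; 0 0 -0.1 0 0 0 -1; 0 0 -0.08 0 0 0 -1; 0 0 -0.04 0 0 0 -1; 0 0 0 0 0 0 -1")

```text
clock: 65.65
ee_pos: [0.4663, 0.3009, 0.1282]
orientation: [-0.0, 0.735, 0.678, -0.002]
wrist_force: [0.1, -0.9, -1.6]
gripper_width: 0.0096
grip_force: 40.0
```

>>> carry_out(increments="0 0 0 0 0 0 -1; 0 0 0 0 0 0 -1; 0 0 0 0 0 0 -1; 0 0 0 0 0 0 -1; 0 0 0 0 0 0 -1")

```text
clock: 66.15
ee_pos: [0.4673, 0.3016, 0.1303]
orientation: [0.0, 0.735, 0.678, 0.0]
wrist_force: [-0.2, 0.1, -0.4]
gripper_width: 0.01
grip_force: 40.0
```

```bash
python3 w.py; python3 - <<'E'
from h import *
import cv2
print(robot.sense()['orientation'])
u,v=proj("side",[.467,.3015,.08])[0].astype(int)
cv2.imwrite("pics/blk.png",cv2.resize(capture("side")[v-30:v+30,u-35:u+35,::-1],None,fx=9,fy=9,interpolation=cv2.INTER_CUBIC))
E
```

```text
[0.4673 0.3016 0.1303] [-0.0645  0.0118  0.03  ] [-0.196   0.0563 -0.4231]
[1.20834126e-04 7.35261048e-01 6.77783871e-01 4.48437068e-04]
```

View pics/blk.png

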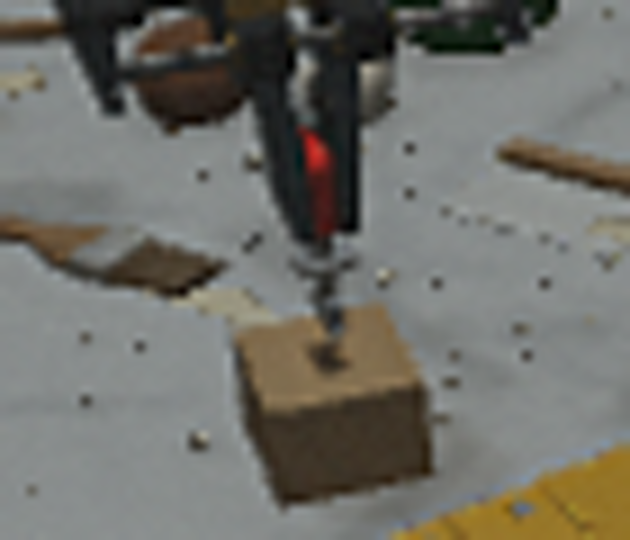

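>>> carry_out(increments="0 0 -0.015 0 0 0 -1; 0 0 -0.015 0 0 0 -1; 0 0 -0.01 0 0 0 -1; 0 0 0 0 0 0 -1; 0 0 0 0 0 0 -1")

```text
clock: 66.7
ee_pos: [0.4671, 0.3015, 0.1176]
orientation: [-0.0, 0.735, 0.678, -0.0]
wrist_force: [-0.5, -0.2, -0.4]
gripper_width: 0.0097
grip_force: 40.0
```

```bash
python3 w.py
```

```text
[0.4671 0.3015 0.1176] [-0.0462  0.0202 -0.0473] [-0.5152 -0.1578 -0.3508]
```

>>> carry_out(increments="0 0 -0.015 0 0 0 -1; 0 0 -0.015 0 0 0 -1; 0 0 -0.01 0 0 0 -1; 0 0 0 0 0 0 -1; 0 0 0 0 0 0 -1")

```text
clock: 67.2
ee_pos: [0.4663, 0.3011, 0.105]
orientation: [-0.0, 0.735, 0.678, -0.001]
wrist_force: [-3.0, 0.3, -2.7]
gripper_width: 0.0097
grip_force: 40.0
```

>>> carry_out(increments="0 0 -0.015 0 0 0 -1; 0 0 -0.015 0 0 0 -1; 0 0 -0.01 0 0 0 -1; 0 0 0 0 0 0 -1; 0 0 0 0 0 0 -1")

```text
clock: 67.7
ee_pos: [0.4663, 0.3013, 0.0932]
orientation: [-0.0, 0.735, 0.678, -0.001]
wrist_force: [-5.1, 1.4, -3.8]
gripper_width: 0.0098
grip_force: 40.0
```

>>> carry_out(increments="0 0 -0.01 0 0 0 -1; 0 0 -0.005 0 0 0 -1; 0 0 0 0 0 0 -1; 0 0 0 0 0 0 -1; 0 0 0 0 0 0 -1")

```text
clock: 68.2
ee_pos: [0.4664, 0.3014, 0.0892]
orientation: [-0.0, 0.735, 0.678, -0.001]
wrist_force: [-5.2, 1.8, 0.8]
gripper_width: 0.0098
grip_force: 40.0
```

>>> carry_out(increments="-0.002 0 -0.006 0 0 0 -1; 0 0 -0.004 0 0 0 -1; 0 0 0 0 0 0 -1; 0 0 0 0 0 0 -1; 0 0 0 0 0 0 -1")

```text
clock: 68.7
ee_pos: [0.4662, 0.3015, 0.0884]
orientation: [-0.0, 0.735, 0.678, 0.0]
wrist_force: [-8.1, -0.8, 12.3]
gripper_width: 0.0096
grip_force: 40.0
```

>>> carry_out(increments="0 0 0.003 0 0 0 -0.7; 0 0 0 0 0 0 -0.4; 0 0 0 0 0 0 0; 0 0 0 0 0 0 0; 0 0 0.03 0 0 0 0", force=5)

```text
clock: 69.2
ee_pos: [0.4661, 0.301, 0.0953]
orientation: [-0.0, 0.735, 0.678, -0.001]
wrist_force: [-1.2, 0.4, -0.4]
gripper_width: 0.0428
grip_force: 0.0
```

>>> carry_out(increments="0 0 0.06 0 0 0 0; 0 0 0.1 0 0 0 0; 0 0 0.12 0 0 0 0; 0 0 0.12 0 0 0 0; 0 0 0 0 0 0 0")

```text
clock: 69.7
ee_pos: [0.4693, 0.3031, 0.2222]
orientation: [0.001, 0.735, 0.678, 0.006]
wrist_force: [0.7, 0.5, -0.0]
gripper_width: 0.0459
grip_force: 0.0
```

>>> carry_out(increments="-0.1 0.1 0 0 0 0 0; -0.1 0.1 0 0 0 0 0; -0.1 0.1 0 0 0 0 0; -0.1 0.1 0 0 0 0 0; 0 0 0 0 0 0 0")

```text
clock: 70.2
ee_pos: [0.3433, 0.4242, 0.216]
orientation: [-0.001, 0.734, 0.68, -0.0]
wrist_force: [1.4, 0.4, 0.4]
gripper_width: 0.046
grip_force: 0.0
```

```bash
python3 w.py; python3 - <<'E'
from h import *
import cv2
for n,pts in dict(side=dict(bow=[.467,.3015,.085],label=[.58,0,.1],kh=[.466,-.021,.1]),top=dict(bow=[.467,.3015,.085],kh=[.466,-.021,.1],label=[.58,0,.1])).items():
    im=capture(n)[:,:,::-1]; a=cv2.imread(f"pics/{n}0.png"); cv2.imwrite(f"pics/{n}_end.png",im)
    for nm,P3 in pts.items():
        u,v=proj(n,P3)[0].round().astype(int); w=7
        r=cv2.matchTemplate(cv2.resize(im[v-w-4:v+w+5,u-w-4:u+w+5],None,fx=4,fy=4,interpolation=2),cv2.resize(a[v-w:v+w+1,u-w:u+w+1],None,fx=4,fy=4,interpolation=2),cv2.TM_CCOEFF_NORMED)
        _,m,_,l=cv2.minMaxLoc(r); print(n,nm,round(m,3),(np.array(l)-16)/4)
E
```

```text
[0.3433 0.4242 0.216 ] [-0.136   0.0269 -0.0317] [1.4259 0.3906 0.4301]
side bow 0.978 [ 0.25 -0.25]
side label 0.989 [0. 0.]
side kh 0.996 [0. 0.]
top bow 0.969 [ 0.25 -0.25]
top kh 0.991 [0. 0.]
top label 0.993 [0. 0.]
```

The key is back within a quarter pixel of its starting picture, and the lid and keyhole match theirs exactly, so I am handing in the job.

```bash
python3 -c "
from cell import robot
print(robot.finish_job())"
```

```text
the job is handed in; nothing more can be done
None
```

I handed the job in at about 70 s on the robot's clock: all three vials are seated in the tray, the lid is closed and locked, and the key is home in its block. I checked this by contact forces and by comparing before-and-after pictures; the hand-in returned no verdict.

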